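Load and lock the engraving carriage

ROBOT

A 6-joint arm with a two-finger parallel gripper is mounted at the origin on the work surface. World frame = base frame: x ahead of the robot, y to its left, z up, the work surface at z = 0. Lengths are in mm, angles in rad, forces in N, time in s.
With the tool pointing down it reaches from about 325 to 1000 mm from the base axis. Payload 5.1 kg.
Tool frame: the origin (TCP) lies at the very end of the fingers, on their centre line; the grasp point (between the pads) lies 19 mm behind it; z points along the fingers, y is the line along which they close (so a half turn about z gives the same grasp; the last joint's range is limited). The gripper opens to 85 mm and grips with 20 to 120 N. Pads are 22 mm wide; open, the fingers measure 114 mm over their backs; the gripper's body (76 mm by 85 mm) begins 54 mm behind the grasp point. The pads swing forward as they close: fully open they stand 13 mm farther back than shut.
Start: joints at [1.24, 0.124, 1.65, -0, 1.367, -0.083], TCP at [159.449, 630.127, 209.822] pointing down, gripper open.
Joint ranges: [-2.61, 2.61], [-1.02, 2.33], [0.03, 2.71], [-1.35, 4.49], [0.32, 2.68], [-2.91, 2.91]. Speed limits (rad/s): [2.57, 2.57, 3.14, 3.14, 3.14, 3.14].

INTERFACE

Orientations are given as a rotation vector (axis times angle).
In Python, from workcell import * gives the robot as it stands.
- The arm moves only by the shell command python3 -m handwheel 'ROWS' [FORCE]. ROWS is JSON, a list of rows, each a list of 3 entries, a list of its own where there are three numbers: the opening, from -1 (shut) to 1 (fully open), then the shift along the tool's x, y, z as a fraction of full scale, then the turn, a rotation vector about the tool's x, y, z as a fraction of full scale. A call has 1 to 5 rows; each row shifts and turns the commanded pose from where the row before left it, along the tool's axes as they then stand; what a row does not reach is not made up. Full scale, the value 1, is 0.025 m for a shift and 8 degrees for a turn. A row lasts 1/10 s, in which the tool goes at most 50 mm and 8.59 degrees, less where a joint would pass 70% of its speed; a pose out of reach is approached as far as the arm can. A call with a number of a shift or a turn outside -1 to 1 is refused whole. A call with a gripper value outside its range is refused whole. The fingers move at their own pace and stop on an object; FORCE is the grip in N (left out, the last holds). Time passes only in rows, so rows that do not move let the fingers close. It gives the time, the measured TCP pose, the force, the opening and the grip force at its end, in the units of the state.
- get_state(): the state, without advancing time (a new reading comes with each control period).
- camera(name): name is "scene" or "side" or "wrist"; returns the picture (400x640x3 uint8, blue, green, red); there is no depth.
- camera_model(name): a dict with "vertical_fov" (degrees; the focal length in pixels is half the picture's height over the tangent of half this angle, whatever the lens; pixels are square), "cx", "cy" (the principal point, pixels), "world_to_cam" (4x4, takes a point from world to camera coordinates). Camera axes: x right, y down, z forward; pixel columns grow to the right and rows downward; lengths in mm; the calibration is good to about 2 mm. A picture is of the moment at which its call begins: read the wrist's pose just before it. camera_model takes no time and is no camera call; for the wrist camera it gives the pose at the moment of the call.
- job_done(): hands the job in; it is judged then, once.
Trained networks look in the newest picture that a camera, given by its name, has taken for a name from the list of things; names that differ only in an ending like _2 or _b are one class to them, and where a whole thing is asked for, a point or a joint stands for the part that bears it (a point fixed in the world has none). Each returns a list of dicts, best first, with "score" (0 to 1); they miss things now and then, are a little off and sometimes report something else, mostly with a low value. They report only what shows in the picture. A call takes as long as a camera call. They do not tell look-alikes from the thing itself.
- recognise(camera, query): "centre" ([row, column] in pixels, amid what is visible of it).
- landmark_of(camera, query): "centre" ([row, column] in pixels: a listed point, or the origin of a listed thing).
The state is a dict: "t": time; "joint_positions": joint angles; "qd": joint speeds; "joint_efforts": joint torques, N m; "position": TCP position; "ee_rot": TCP orientation; "contact_force": force on the tool from outside, world axes, zero at the start; "wrist_torque": the same for the moment, N m; "opening": finger opening in mm; "grasp_force": force on a finger pad.
Only numpy, scipy, OpenCV 4.12 (cv2) and the standard library are available. Lean on these libraries where they do the work, as an engineer would, in place of code of your own. Each camera call takes 0.05 s, during which the arm holds its last target. There are 200 camera calls.

TASK

Get the engraving machine ready: first slide its carriage fully back to the loading stop on the right, and there lay every brass spoon blank flat in a pocket of the carriage, round head in the pocket's wide end. Then slide the carriage so that the red mark sits under the stylus tip, and lock it by pushing the red-headed pin fully home through the lock plate and the carriage's lug behind it. Don't strike the stylus, and leave the other things on the bench where they are.

Things in the scene. Friction and masses are not known exactly. Their poses are not given: they have to be found in the camera images.
- machine: engraving machine's fixed bed: dark steel plate 172 (x) x 344 (y) x 10 mm, fixed to the bench; origin at the centre of its underside, z up. The carriage slides along its y axis; its -x side is the near side, with the red lock plate; on its +x side stands the red stylus post, 93 mm high, 123 to 145 mm from the origin along +x
- carriage (a joint): travel in m of the aluminium carriage (144 x 246 mm) along the machine's +y: 0 = fully against the loading stop (the -y end, the robot's right), 0.08 = other end. About 2 N of friction; it stays where it is left. Its tray has four black-edged pockets side by side along y, 50 mm apart; floors 20 mm, wall tops 30 mm above the bench. Wide ends alternate: +x, -x, +x, -x
- carriage_knob (a point): centre of the top face of the carriage's square knob, a black post with red cap, 18 x 18 mm, sides along the machine's x and y, top 64 mm above the bench, beside the pockets at the carriage's +y end; nothing within 60 mm of it is higher than 30 mm
- mark (a point): red dot (8 mm, with a thin red line along x) on the carriage's far rim, 30 mm above the bench: the marked spot
- stylus_tip (a point): point of the fixed engraving stylus, 34 mm above the bench, 4 mm above the rim; the mark passes right under it when the carriage slides
- stylus: fixed steel and black stylus, leaning from its tip up and away (+x) at 45 degrees to its post, 106 mm high; origin equals the machine's origin
- lock_hole (a point): centre, on the near face, of the 14 x 14 mm hole in the red lock plate (8 mm thick, 44 wide, 50 high), 34 mm above the bench; frame as the machine's, the pin goes in along +x. 4 mm behind it slides the carriage's lug (8 mm thick) with an equal hole, in line when the mark is under the tip. Below the hole a rest 12 mm wide sticks out 40 mm to -x, its top 9.5 mm under the hole's centre
- pin: loose lock pin, lying: red square head block 40 mm long (along x), 18 x 18 mm, and a round steel shank 10 mm in diameter, 40 mm long, out of its +x end, on the same axis, with its last 8 mm tapered to 4 mm; origin at the centre of the head block, x along the shank; it lies level on any side of its head, so only its x axis matters
- pin_tip (a point): end of the pin's shank, on its axis, 60 mm from the head block's centre
- blank0: flat brass spoon blank, 120 mm long, 8 mm thick, 110 g: round head 40 mm in diameter at its +x end, straight handle 16 mm wide to its -x end; origin at the middle of its length, on its underside, z up. It lies flat on the bench (may be absent: None)
- blank0_head (a point): centre of blank0's round head, on its underside, 40 mm along +x from its origin
- blank1: flat brass spoon blank, 120 mm long, 8 mm thick, 110 g: round head 40 mm in diameter at its +x end, straight handle 16 mm wide to its -x end; origin at the middle of its length, on its underside, z up. It lies flat on the bench (may be absent: None)
- blank1_head (a point): centre of blank1's round head, on its underside, 40 mm along +x from its origin
- blank2: flat brass spoon blank, 120 mm long, 8 mm thick, 110 g: round head 40 mm in diameter at its +x end, straight handle 16 mm wide to its -x end; origin at the middle of its length, on its underside, z up. It lies flat on the bench (may be absent: None)
- blank2_head (a point): centre of blank2's round head, on its underside, 40 mm along +x from its origin
- blank3: flat brass spoon blank, 120 mm long, 8 mm thick, 110 g: round head 40 mm in diameter at its +x end, straight handle 16 mm wide to its -x end; origin at the middle of its length, on its underside, z up. It lies flat on the bench (may be absent: None)
- blank3_head (a point): centre of blank3's round head, on its underside, 40 mm along +x from its origin
- pocket0 (a point): centre of carriage pocket 0 (counted from -y) on its floor, where a blank's origin goes; frame parallel to the machine's. Pocket 128 mm long in x: wide end 48 mm wide, narrow slot 24 mm wide, each 41 mm long; the 46 mm between is open to the neighbours, as finger room. Its wide end is the +x one, a blank's head centre goes 40 mm that way
- pocket1 (a point): centre of carriage pocket 1 (counted from -y) on its floor, where a blank's origin goes; frame parallel to the machine's. Pocket 128 mm long in x: wide end 48 mm wide, narrow slot 24 mm wide, each 41 mm long; the 46 mm between is open to the neighbours, as finger room. Its wide end is the -x one, a blank's head centre goes 40 mm that way
- pocket2 (a point): centre of carriage pocket 2 (counted from -y) on its floor, where a blank's origin goes; frame parallel to the machine's. Pocket 128 mm long in x: wide end 48 mm wide, narrow slot 24 mm wide, each 41 mm long; the 46 mm between is open to the neighbours, as finger room. Its wide end is the +x one, a blank's head centre goes 40 mm that way
- pocket3 (a point): centre of carriage pocket 3 (counted from -y) on its floor, where a blank's origin goes; frame parallel to the machine's. Pocket 128 mm long in x: wide end 48 mm wide, narrow slot 24 mm wide, each 41 mm long; the 46 mm between is open to the neighbours, as finger room. Its wide end is the -x one, a blank's head centre goes 40 mm that way
- wax_tin: bystander: round blue tin, 54 mm across, 32 mm high; origin centre of underside
- oil: bystander: amber bottle 52 mm across, 120 mm high; origin centre of underside
- driver: bystander: screwdriver with a red handle, lying left of the machine; origin under its middle
Not all that is in view belongs to the job. What is shaped like the blank3 but blue is not meant.

How it is judged:
By the outcome, as a careful person would: the job done as asked, in the order asked, and still so for the second after the job is handed in, with the robot touching nothing.
Of blank0, blank1, blank2, blank3 only 3 to 4 are there at a start; the rules pass over those that are not, and their reading is None.
At some moment in a run one of blank0, blank1, blank2, blank3 may be knocked a few centimetres aside while the robot is not near it.
Once in a run the grip may slacken for a moment while it holds something.
It also fails if it takes over 200 s, if anything falls off the work surface, if the arm or the gripper's body presses on something with over 40 N, if the wrist force passes 120 N, or if a joint passes its speed limit or range.

## Working session

There is one attempt and no reset: what is moved stays moved. The work goes in short steps, Python scripts to look and compute and a shell command to move; the robot and the scene stay as the last step left them, time stands still between calls to the robot, and variables do not carry over. Pictures are saved under pics/ and viewed, at most 14 in all, crops included, and the job is handed in when it is done.

```bash
ls; mkdir -p pics; cat > h.py <<'E'
from workcell import *
import numpy as np, cv2
from scipy.spatial.transform import Rotation as R
def ray(cam,rc,z,m=None):
    m=m or camera_model(cam); f=200/np.tan(np.radians(m["vertical_fov"])/2)
    T=np.array(m["world_to_cam"]); d=np.array([(rc[1]-m["cx"])/f,(rc[0]-m["cy"])/f,1.])
    Rw=T[:3,:3].T; o=-Rw@T[:3,3]; v=Rw@d
    return o+v*(z-o[2])/v[2]
def proj(cam,p,m=None):
    m=m or camera_model(cam); f=200/np.tan(np.radians(m["vertical_fov"])/2)
    T=np.array(m["world_to_cam"]); c=T[:3,:3]@np.array(p)+T[:3,3]
    return np.array([m["cy"]+f*c[1]/c[2], m["cx"]+f*c[0]/c[2]])
E
python3 - <<'E'
from h import *
s=get_state(); print({k:np.round(v,3).tolist() for k,v in s.items()})
print(R.from_rotvec(s["ee_rot"]).as_matrix().round(3))
for c in ["scene","side","wrist"]:
    cv2.imwrite(f"pics/{c}0.png",camera(c)); m=camera_model(c); print(c,m["vertical_fov"],m["cx"],m["cy"],np.round(m["world_to_cam"],3).tolist())
E
```

```text
pics
{'t': 0.0, 'joint_positions': [1.24, 0.125, 1.652, 0.0, 1.367, -0.083], 'qd': [0.001, 0.001, -0.001, 0.0, -0.001, 0.001], 'joint_efforts': [-0.0, -42.363, -36.544, -0.0, 0.007, -0.0], 'position': [159.225, 629.522, 208.537], 'ee_rot': [-0.388, -3.117, 0.003], 'contact_force': [-0.202, 0.526, 0.45], 'wrist_torque': [-0.039, 0.016, 0.023], 'grasp_force': 0.0, 'opening': 85.196}
[[-0.969  0.245 -0.001]
 [ 0.245  0.969 -0.002]
 [ 0.    -0.002 -1.   ]]
scene 50.646640548364594 321.912434337449 205.77265718230078 [[-0.197, 0.98, 0.006, 118.822], [0.688, 0.143, -0.712, -257.472], [-0.699, -0.135, -0.703, 1572.434], [0.0, 0.0, 0.0, 1.0]]
side 43.178858691685114 322.3773156504881 207.98453718248564 [[0.695, -0.719, -0.015, -339.712], [-0.398, -0.367, -0.841, 217.338], [0.599, 0.59, -0.541, 1227.7], [0.0, 0.0, 0.0, 1.0]]
wrist 60.12910402755211 328.36116725619735 197.67701646045796 [[0.245, 0.97, -0.003, -648.331], [0.929, -0.234, 0.286, -37.918], [0.277, -0.073, -0.958, 379.917], [0.0, 0.0, 0.0, 1.0]]
```

View pics/scene0.png

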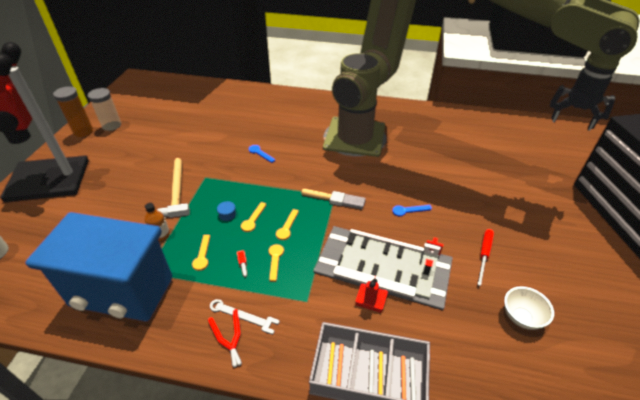

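View pics/side0.png

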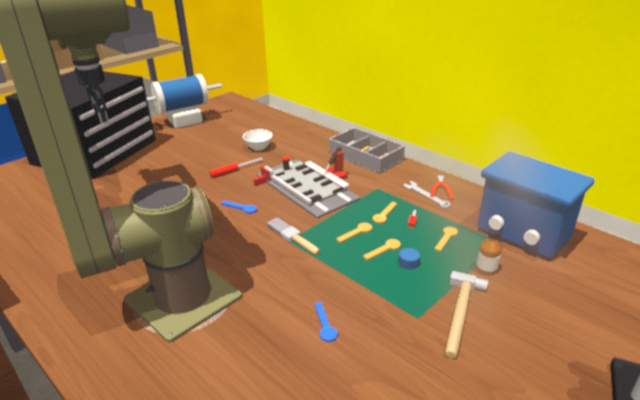

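```bash
python3 - <<'E'
from h import *
for c in ["scene","side"]:
    camera(c); print(c)
    for q,z in [("machine",0),("carriage_knob",64),("mark",30),("stylus_tip",34),("lock_hole",34),("pin",9),("pin_tip",9),("blank0",0),("blank0_head",0),("pocket0",20),("pocket1",20),("pocket2",20),("pocket3",20)]:
        r=landmark_of(c,q)
        print(q,[(round(d["score"],2),np.round(d["centre"]).tolist(),ray(c,d["centre"],z)[:2].round().tolist()) for d in r[:6]])
E
```

```text
scene
machine [(0.78, [269.0, 383.0], [587.0, 165.0]), (0.19, [260.0, 240.0], [637.0, -221.0])]
carriage_knob [(0.97, [262.0, 426.0], [593.0, 269.0])]
mark [(0.84, [280.0, 375.0], [651.0, 148.0]), (0.38, [278.0, 245.0], [711.0, -179.0])]
stylus_tip [(0.66, [263.0, 198.0], [692.0, -313.0])]
lock_hole [(0.88, [246.0, 436.0], [505.0, 299.0]), (0.69, [263.0, 277.0], [651.0, -112.0]), (0.21, [251.0, 203.0], [651.0, -316.0])]
pin [(0.63, [257.0, 239.0], [633.0, -224.0])]
pin_tip [(0.74, [252.0, 205.0], [634.0, -323.0]), (0.69, [275.0, 244.0], [687.0, -193.0]), (0.67, [254.0, 352.0], [562.0, 77.0])]
blank0 [(0.83, [265.0, 277.0], [632.0, -120.0]), (0.79, [221.0, 284.0], [471.0, -143.0]), (0.61, [252.0, 355.0], [543.0, 82.0]), (0.58, [254.0, 206.0], [634.0, -323.0]), (0.58, [217.0, 256.0], [471.0, -229.0]), (0.55, [207.0, 410.0], [333.0, 224.0])]
blank0_head [(0.83, [238.0, 285.0], [536.0, -121.0]), (0.65, [258.0, 483.0], [494.0, 432.0])]
pocket0 [(0.98, [265.0, 409.0], [577.0, 232.0]), (0.81, [258.0, 374.0], [570.0, 137.0]), (0.63, [252.0, 355.0], [562.0, 82.0]), (0.63, [262.0, 388.0], [579
[... 1270 characters left out ...]
0, 446.0], [669.0, -318.0])]
pocket0 [(0.89, [194.0, 321.0], [554.0, 67.0]), (0.85, [174.0, 295.0], [587.0, 223.0]), (0.68, [185.0, 313.0], [576.0, 124.0]), (0.62, [178.0, 305.0], [589.0, 176.0])]
pocket1 [(0.89, [194.0, 321.0], [554.0, 67.0]), (0.85, [174.0, 295.0], [587.0, 223.0]), (0.68, [185.0, 313.0], [576.0, 124.0]), (0.62, [178.0, 305.0], [589.0, 176.0])]
pocket2 [(0.89, [194.0, 321.0], [554.0, 67.0]), (0.85, [174.0, 295.0], [587.0, 223.0]), (0.68, [185.0, 313.0], [576.0, 124.0]), (0.62, [178.0, 305.0], [589.0, 176.0])]
pocket3 [(0.89, [194.0, 321.0], [554.0, 67.0]), (0.85, [174.0, 295.0], [587.0, 223.0]), (0.68, [185.0, 313.0], [576.0, 124.0]), (0.62, [178.0, 305.0], [589.0, 176.0])]
```

```bash
cat >> h.py <<'E'
def plan(xyz,yaw=None):
    """yaw = direction of tool y in world (deg). prints shift in tool axes (units of 25mm) and turn (units of 8deg)"""
    s=get_state(); M=R.from_rotvec(s["ee_rot"]).as_matrix(); d=M.T@(np.array(xyz)-s["position"])
    cur=np.degrees(np.arctan2(M[1,1],M[0,1])); yaw=cur if yaw is None else yaw
    t=(yaw-cur+90)%180-90
    z=M[:,2]; tilt=M.T@np.cross(z,[0,0,-1])
    print("pos",np.round(s["position"],1),"yaw %.1f j6 %.2f"%(cur,s["joint_positions"][5]),"shift/25",np.round(d/25,2),"turn z/8: %.2f"%(-t/8),"tilt/8",np.round(np.degrees(tilt)/8,2),"open %.1f"%s["opening"],"F",np.round(s["contact_force"],1),"t %.1f"%s["t"])
E
python3 - <<'E'
from h import *
s=get_state(); M=R.from_rotvec(s["ee_rot"]).as_matrix(); T=np.array(camera_model("wrist")["world_to_cam"])
print("cam in tool",M.T@(-T[:3,:3].T@T[:3,3]-s["position"]), "axis", M.T@T[2,:3])
plan([560,165,330],90)
for r in landmark_of("scene","pin_tip")[:1]: pass
E
```

```text
cam in tool [  72.79562357   -0.26976927 -163.98447473] axis [-0.28649823 -0.00132627  0.95807985]
pos [159.5 630.1 209.8] yaw 75.8 j6 -0.08 shift/25 [-20.09 -14.11  -4.81] turn z/8: -1.77 tilt/8 [-0.  0.  0.] open 85.4 F [-0.5 -0.4  0.1] t 1.6
```

```bash
h="python3 -m handwheel"
$h '[[1,[-1,-0.7,-0.5],[0,0,-0.4]],[1,[-1,-0.7,-0.5],[0,0,-0.4]],[1,[-1,-0.7,-0.5],[0,0,-0.4]],[1,[-1,-0.7,-0.5],[0,0,-0.4]],[1,[-1,-0.7,-0.5],[0,0,-0.2]]]'
python3 -c "
from h import *
plan([560,165,330],90)"
```

```text
t: 2.1
position: [271.7, 525.9, 273.0]
ee_rot: [-0.009, 3.141, 0.0]
contact_force: [0.3, 0.5, -0.3]
opening: 85.6
grasp_force: 0.0
pos [271.7 525.9 273. ] yaw 90.3 j6 -0.57 shift/25 [-11.45 -14.5   -2.28] turn z/8: 0.04 tilt/8 [0. 0. 0.] open 85.6 F [ 0.3  0.5 -0.3] t 2.1
```

```bash
h="python3 -m handwheel"
$h '[[1,[-0.8,-1,-0.2],[0,0,0]],[1,[-0.8,-1,-0.2],[0,0,0]],[1,[-0.8,-1,-0.2],[0,0,0]],[1,[-0.8,-1,-0.2],[0,0,0]],[1,[-0.8,-1,-0.2],[0,0,0]]]' >/dev/null
$h '[[1,[-0.8,-1,-0.2],[0,0,0]],[1,[-0.8,-1,-0.2],[0,0,0]],[1,[-0.8,-1,-0.2],[0,0,0]],[1,[-0.8,-1,-0.2],[0,0,0]],[1,[-0.8,-1,-0.2],[0,0,0]]]' >/dev/null
$h '[[1,[-0.8,-1,-0.1],[0,0,0]],[1,[-0.8,-1,-0.1],[0,0,0]],[1,[-0.8,-1,-0.1],[0,0,0]],[1,[-0.8,-1,0],[0,0,0]],[1,[0,-0.5,0],[0,0,0]]]' >/dev/null
cat > look.py <<'E'
from h import *
import sys
def look(name,qs,n=6):
    m=camera_model("wrist"); im=camera("wrist"); cv2.imwrite(f"pics/{name}.png",im)
    for q,z in qs:
        r=landmark_of("wrist",q)
        print(q,[(round(d["score"],2),np.round(d["centre"]).tolist(),ray("wrist",d["centre"],z,m)[:2].round(1).tolist()) for d in r[:n]])
    return m
E
python3 -c "
from look import *
plan([560,165,330],90)
look('w1',[('machine',0),('carriage_knob',64),('mark',30),('stylus_tip',34),('lock_hole',34),('pocket0',20)])"
```

```text
pos [553.8 163.3 329.4] yaw 90.1 j6 -1.38 shift/25 [-0.25  0.07 -0.02] turn z/8: 0.01 tilt/8 [-0. -0.  0.] open 85.2 F [ 0.1 -0.4 -0.8] t 3.6
machine []
carriage_knob [(0.69, [187.0, 413.0], [594.3, 271.3])]
mark [(0.84, [219.0, 312.0], [651.4, 139.3])]
stylus_tip [(0.69, [95.0, 114.0], [482.4, -111.0]), (0.58, [220.0, 315.0], [650.7, 143.6])]
lock_hole [(0.5, [185.0, 412.0], [599.9, 277.6])]
pocket0 [(0.93, [169.0, 339.0], [581.0, 177.2]), (0.81, [157.0, 264.0], [563.7, 73.8]), (0.72, [162.0, 308.0], [570.2, 133.5]), (0.61, [120.0, 39.0], [514.9, -226.6]), (0.57, [169.0, 374.0], [580.9, 226.0]), (0.16, [186.0, 412.0], [604.1, 280.8])]
```

View pics/w1.png

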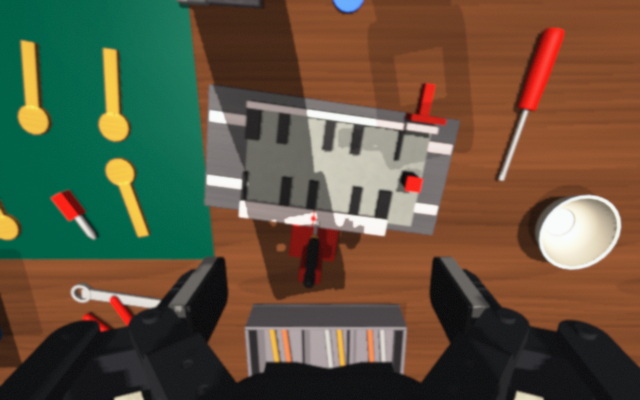

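```bash
python3 -c "
from h import *
im=camera('wrist')
g=[ray('wrist',p,10)[:2] for p in [(86,210),(121,459),(236,434),(206,204)]]
print(np.round(g,1)); v=g[1]-g[0]+g[2]-g[3]; print('yaw y-axis',np.degrees(np.arctan2(v[1],v[0])), np.linalg.norm(v)/2, np.mean(g,0))
hsv=cv2.cvtColor(im,cv2.COLOR_BGR2HSV); red=((hsv[...,0]<8)|(hsv[...,0]>172))&(hsv[...,1]>150)&(hsv[...,2]>90)
n,l,st,c=cv2.connectedComponentsWithStats(red.astype(np.uint8))
for i in range(1,n):
  if st[i,4]>12: print(st[i],c[i][::-1].round(1),ray('wrist',c[i][::-1],64)[:2].round(1),ray('wrist',c[i][::-1],30)[:2].round(1))
plan([594,271,330],82)
"

```

```text
[[469.1   7.1]
 [512.8 344.2]
 [683.1 325.8]
 [637.5 -17.3]]
yaw y-axis 82.51190258733949 343.06156937540595 [575.61852206 164.96881669]
[ 516   30   47   84 1788] [ 70.2 539.3] [450.4 411.5] [448.2 430.9]
[409  85  36  42 659] [109.6 425.4] [495.8 282.2] [497.1 291.5]
[403 177  17  17 242] [185.4 410.8] [590.3 271.6] [599.1 280. ]
[ 50 191  33  30 543] [205.1  65.7] [ 619.6 -177.8] [ 630.7 -205. ]
[286 227  26  32 549] [240.9 297.1] [668.6 123.9] [683.6 120.7]
[321 231  16  32 269] [244.1 329.3] [673.  167.4] [688.3 167.5]
[296 270   7  13  61] [275.7 298.8] [721.1 125.3] [740.3 122.1]
[314 272   5  13  54] [277.5 315.6] [723.8 148.7] [743.2 147.3]
[108 297  23  30 311] [311.3 119.4] [ 780.1 -134.5] [ 804.  -158.2]
[ 80 313  14   8  80] [317.2  85.8] [ 790.3 -184.8] [ 815.  -212.5]
[ 99 324   8   8  44] [327.7 102.1] [ 808.1 -164.5] [ 834.2 -190.6]
pos [551.8 166.3 330. ] yaw 90.3 j6 -1.38 shift/25 [-1.71  4.18  0.  ] turn z/8: 1.04 tilt/8 [ 0.  0. -0.] open 85.4 F [ 0.3 -0.1 -0.2] t 4.0
```

```bash
h="python3 -m handwheel"
$h '[[1,[-0.4,1,0.9],[0,0,0.5]],[1,[-0.4,1,0.9],[0,0,0.5]],[1,[-0.4,1,0.9],[0,0,0]],[1,[-0.2,1,0.9],[0,0,0]],[1,[0,0,0.9],[0,0,0]]]' >/dev/null
$h '[[1,[0,0,0],[0,0,0]],[1,[0,0,0],[0,0,0]]]' >/dev/null
python3 -c "
from look import *
plan([590.3,271.6,40],82.5)
look('w2',[('carriage_knob',64)])
plan([590.3,271.6,40],82.5)"
```

```text
pos [595.1 262.5 217.3] yaw 82.2 j6 -1.10 shift/25 [0.23 0.34 7.09] turn z/8: -0.03 tilt/8 [-0.   -0.01 -0.  ] open 85.4 F [-0.2  0.3  0.4] t 4.7
carriage_knob [(0.58, [170.0, 339.0], [591.7, 272.4])]
pos [596.2 262.3 219.5] yaw 82.2 j6 -1.10 shift/25 [0.3  0.33 7.18] turn z/8: -0.04 tilt/8 [0.01 0.02 0.  ] open 85.4 F [0.7 1.5 0.4] t 4.8
```

```bash
h="python3 -m handwheel"
$h '[[1,[0.2,0.3,1],[0,0,0]],[1,[0,0.1,1],[0,0,0]],[1,[0,0,1],[0,0,0]],[1,[0,0,1],[0,0,0]],[1,[0,0,1],[0,0,0]]]' >/dev/null
$h '[[1,[0,0,1],[0,0,0]],[1,[0,0,1],[0,0,0]],[0.5,[0,0,0],[0,0,0]],[-0.2,[0,0,0],[0,0,0]]]' 60
$h '[[-1,[0,0,0],[0,0,0]],[-1,[0,0,0],[0,0,0]],[-1,[0,0,0],[0,0,0]],[-1,[0,0,0],[0,0,0]]]' 60
```

```text
t: 5.7
position: [592.8, 272.7, 43.9]
ee_rot: [0.214, 3.133, 0.001]
contact_force: [0.2, 0.5, 0.4]
opening: 59.0
grasp_force: 0.0
t: 6.1
position: [592.4, 272.9, 43.2]
ee_rot: [0.213, 3.133, 0.001]
contact_force: [0.3, 0.4, 0.4]
opening: 0.2
grasp_force: 0.0
```

```bash
python3 -c "
from look import *
look('w3',[('carriage_knob',64)]);plan([590,272,43])
cv2.imwrite('pics/s3.png',cv2.resize(camera('side')[130:230,220:380],None,fx=4,fy=4))"
```

```text
carriage_knob []
pos [592.1 272.8  42.7] yaw 82.2 j6 -1.09 shift/25 [ 0.08 -0.04 -0.01] turn z/8: -0.00 tilt/8 [0. 0. 0.] open -0.0 F [-0.4  0.  -0.2] t 6.2
```

View pics/w3.png

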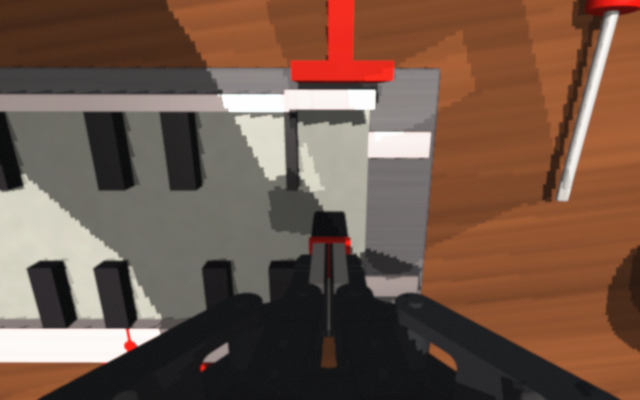

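View pics/s3.png

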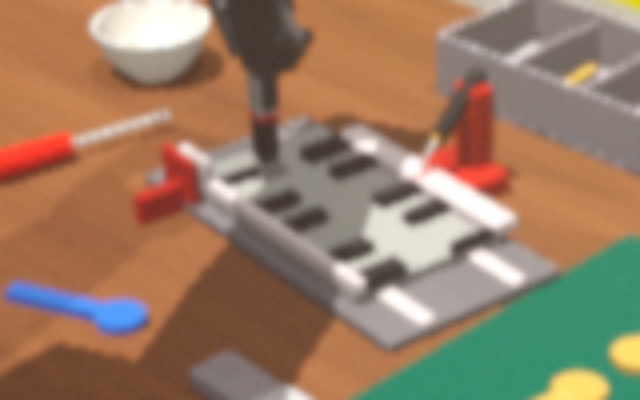

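```bash
python3 -c "
from h import *
print(ray('wrist',(238,330),64), ray('wrist',(212,330),20+10), proj('wrist',[592.2,272.8,43]))
for p in [(346,130),(367,203)]: print(ray('wrist',p,30))
for q in [(82,342),(64,342)]: print(ray('wrist',q,50))
m=camera_model('scene');print(ray('scene',(243,434),64),ray('scene',(247,434),59))
cv2.imwrite('pics/s4.png',cv2.resize(camera('scene')[210:310,310:470],None,fx=4,fy=4,interpolation=cv2.INTER_CUBIC))
"
```

```text
[580.73915079 274.55256097  64.        ] [580.22421019 274.73289687  30.        ] [242.57277325 329.47302717]
[649.68893105 141.7375512   30.        ]
[671.05201636 182.3252365   30.        ]
[515.54306217 288.60716339  50.        ]
[508.35993999 289.50443656  50.        ]
[524.65581366 287.06373226  64.        ] [534.2301667  288.11791679  59.        ]
```

View pics/s4.png

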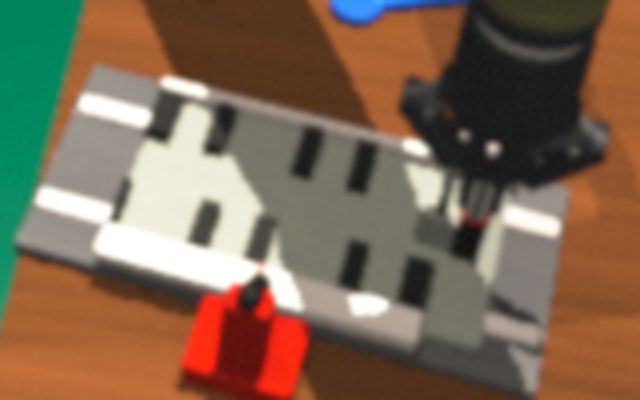

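```bash
python3 -c "
from h import *
im=cv2.imread('pics/w3.png');cv2.imwrite('pics/w3z.png',cv2.resize(im[190:400,230:430],None,fx=2.85,fy=2.85,interpolation=cv2.INTER_CUBIC))
s=get_state();print({k:np.round(v,2).tolist() for k,v in s.items()})
for z in (43,62,64): print(proj('wrist',[592.2,272.8,z]))
"
```

```text
{'t': 6.3, 'joint_positions': [0.35, 0.28, 1.77, -0.0, 1.09, -1.09], 'qd': [-0.0, 0.0, -0.0, 0.0, 0.0, 0.0], 'joint_efforts': [-0.03, -44.55, -31.96, -0.0, -0.09, -0.0], 'position': [592.03, 272.75, 42.57], 'ee_rot': [0.21, 3.13, 0.0], 'contact_force': [-0.27, 0.71, 2.4], 'wrist_torque': [-0.01, 0.04, 0.02], 'grasp_force': 0.69, 'opening': -0.02}
[242.57598829 329.47390138]
[259.50442105 329.54542411]
[261.51399464 329.55391457]
```

View pics/w3z.png

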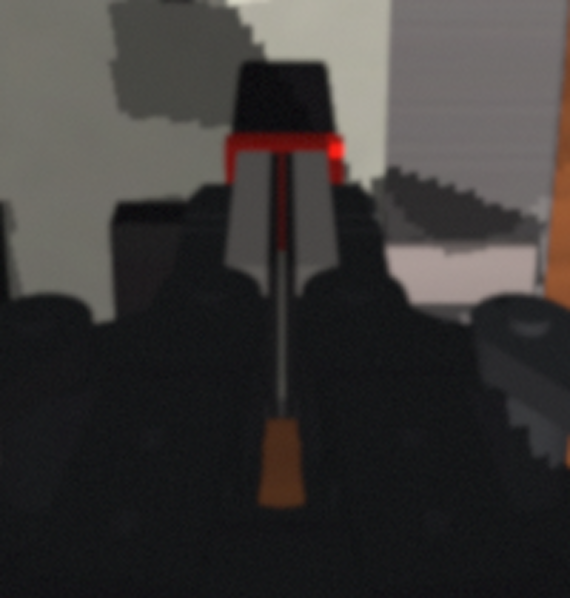

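```bash
h="python3 -m handwheel"
$h '[[-1,[0,-0.2,0],[0,0,0]],[-1,[0,-0.2,0],[0,0,0]],[-1,[0,-0.2,0],[0,0,0]],[-1,[0,-0.2,0],[0,0,0]],[-1,[0,0,0],[0,0,0]]]'
python3 -c "
from look import *
look('w5',[('mark',30)]);
im=cv2.imread('pics/w5.png')
hsv=cv2.cvtColor(im,cv2.COLOR_BGR2HSV); red=((hsv[...,0]<8)|(hsv[...,0]>172))&(hsv[...,1]>150)&(hsv[...,2]>90)
n,l,st,c=cv2.connectedComponentsWithStats(red.astype(np.uint8))
for i in range(1,n):
  if st[i,4]>12: print(st[i],c[i][::-1].round(1),ray('wrist',c[i][::-1],64)[:2].round(1),ray('wrist',c[i][::-1],30)[:2].round(1))
"
```

```text
t: 6.8
position: [588.8, 251.8, 41.9]
ee_rot: [-0.215, -3.133, 0.001]
contact_force: [-0.5, -0.2, -0.9]
opening: 0.1
grasp_force: 0.0
mark [(0.86, [348.0, 164.0], [649.9, 141.2])]
[ 339    0  107   84 4072] [ 54.5 388.4] [505.4 286.6] [502.7 292.4]
[633   0   7  10  62] [  4.9 636.3] [500.9 378.2] [497.1 406. ]
[ 355  240   44   41 1519] [258.7 378.3] [590.5 274.6] [608.1 277.6]
[201 365   6   6  29] [367.5 203. ] [638.7 181.6] [667.8 162.3]
```

```bash
python3 -c "
from h import *
im=camera('side')
P=[588.8,251.8]
for z in (42,64,84): print(z,proj('side',P+[z]), proj('wrist',P+[z]))
a=cv2.resize(im[120:195,240:340],None,fx=4,fy=4,interpolation=cv2.INTER_CUBIC)
b=cv2.resize(cv2.imread('pics/w5.png')[180:400,230:430],None,fx=2,fy=2)
c=np.zeros((740,400,3),np.uint8); c=np.zeros((440,800,3),np.uint8); c[:300,:400]=a; c[:440,400:]=b
cv2.imwrite('pics/c5.png',c)"
```

```text
42 [165.18289423 289.11248394] [241.598418   327.58740891]
64 [159.36378232 288.77972503] [261.35106647 327.40335262]
84 [154.00232224 288.47313639] [284.55327293 327.18715315]
```

View pics/c5.png

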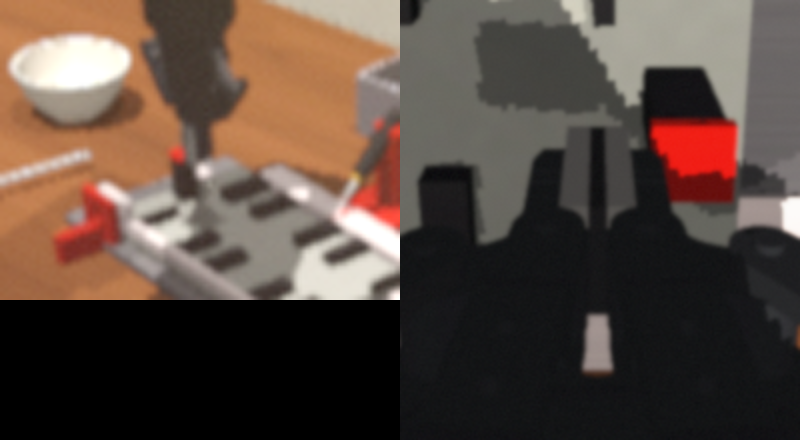

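```bash
h="python3 -m handwheel"
$h '[[-1,[0,0,-1],[0,0,0]],[-1,[0,0,-1],[0,0,0]],[-1,[0,1,0],[0,0,0]],[-1,[0,1,0],[0,0,0]],[-1,[0,0.5,0],[0,0,0]]]' >/dev/null
$h '[[-1,[0,0,1],[0,0,0]],[-1,[0,0,1],[0,0,0]],[-1,[0,0,0.4],[0,0,0]],[-1,[0,0,0],[0,0,0]],[-1,[0,0,0],[0,0,0]]]'
python3 -c "
from look import *
plan([598,314,30],82.5)
im=camera('side')
cv2.imwrite('pics/c6.png',cv2.resize(im[100:200,220:360],None,fx=5,fy=5,interpolation=cv2.INTER_CUBIC))
P=get_state()['position']
for z in (30,52): print(proj('side',[P[0],P[1],z]))"
```

```text
t: 7.95
position: [598.1, 314.8, 32.9]
ee_rot: [0.214, 3.134, 0.0]
contact_force: [0.6, -1.1, 0.2]
opening: 0.2
grasp_force: 0.0
pos [598.1 314.8  32.9] yaw 82.2 j6 -1.03 shift/25 [-0.   -0.03  0.11] turn z/8: -0.04 tilt/8 [ 0.  0. -0.] open 0.2 F [ 0.6 -1.1  0.2] t 8.0
[161.5012527  278.98837745]
[155.8228674  278.59605019]
```

View pics/c6.png

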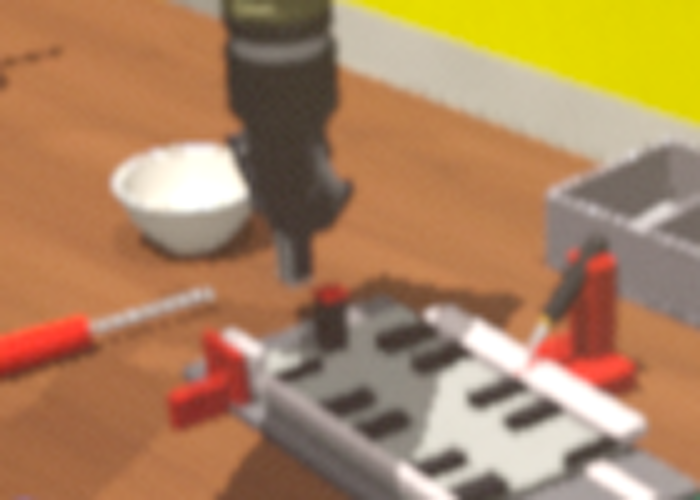

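```bash
h="python3 -m handwheel"
$h '[[-1,[0,0,0.5],[0,0,0]],[-1,[0,0,0.4],[0,0,0]],[-1,[0,0,0],[0,0,0]]]' | egrep 'pos|for'
for i in 1; do $h '[[-1,[0,0,0.1],[0,0,0]],[-1,[0,0,0.1],[0,0,0]],[-1,[0,0,0],[0,0,0]]]' | egrep 'pos|cont'; done
$h '[[-1,[0,0,0.1],[0,0,0]],[-1,[0,0,0],[0,0,0]]]' | egrep 'pos|cont'
```

```text
position: [596.2, 314.1, 7.5]
contact_force: [-0.7, -0.3, 0.6]
grasp_force: 0.0
position: [597.6, 314.8, 4.6]
contact_force: [0.3, -0.4, -0.5]
position: [597.6, 314.8, 2.2]
contact_force: [0.7, -0.7, -0.5]
```

```bash
h="python3 -m handwheel"
$h '[[-1,[0,0,0.1],[0,0,0]],[-1,[0,0,0.1],[0,0,0]],[-1,[0,0,0],[0,0,0]]]' | egrep 'pos|cont'
$h '[[-1,[0,0,0.1],[0,0,0]],[-1,[0,0,0],[0,0,0]]]' | egrep 'pos|cont'
$h '[[-1,[0,0,0.08],[0,0,0]],[-1,[0,0,0],[0,0,0]]]' | egrep 'pos|cont'
```

```text
position: [597.3, 314.7, -3.3]
contact_force: [-0.1, 0.4, 0.1]
position: [597.5, 314.7, -5.6]
contact_force: [-0.4, -0.4, 0.0]
position: [597.9, 315.2, -7.1]
contact_force: [0.2, 0.6, 0.0]
```

```bash
h="python3 -m handwheel"
for i in 1; do $h '[[-1,[0,0,0.06],[0,0,0]],[-1,[0,0,0],[0,0,0]]]' | egrep 'pos|cont'; done
$h '[[-1,[0,0,0.06],[0,0,0]],[-1,[0,0,0],[0,0,0]]]' | egrep 'pos|cont'
$h '[[-1,[0,0,0.06],[0,0,0]],[-1,[0,0,0],[0,0,0]]]' | egrep 'pos|cont'
```

```text
position: [598.4, 315.3, -8.1]
contact_force: [1.6, 2.6, 1.5]
position: [598.1, 315.0, -9.9]
contact_force: [1.1, 2.5, 0.9]
position: [598.1, 315.0, -11.4]
contact_force: [2.0, 2.0, 3.5]
```

```bash
h="python3 -m handwheel"
$h '[[-1,[0,0,-1],[0,0,0]],[-1,[0,0,-0.4],[0,0,0]],[-1,[0,-0.4,0],[0,0,0]],[-1,[0,-0.4,0],[0,0,0]],[-1,[0,-0.4,0],[0,0,0]]]'| egrep 'pos|cont'
$h '[[-1,[0,-0.4,0],[0,0,0]],[-1,[0,-0.4,0],[0,0,0]],[-1,[0,0,0],[0,0,0]]]'| egrep 'pos|cont'
python3 -c "
from look import *
look('w7',[('mark',30),('carriage_knob',64)])"
```

```text
position: [592.9, 284.3, 22.3]
contact_force: [0.0, 2.6, -0.3]
position: [590.1, 263.2, 22.4]
contact_force: [-0.8, -0.7, 0.1]
mark [(0.67, [375.0, 64.0], [646.5, 105.7])]
carriage_knob [(0.65, [285.0, 268.0], [587.1, 238.7])]
```

```bash
h="python3 -m handwheel"
$h '[[-1,[0,-0.3,0],[0,0,0]],[-1,[0,-0.3,0],[0,0,0]],[-1,[0,0,0],[0,0,0]]]'| egrep 'pos|cont'
python3 -c "
from look import *
look('w8',[('mark',30),('carriage_knob',64),('pocket0',20)])"
```

```text
position: [588.7, 249.4, 23.2]
contact_force: [-0.7, -1.1, -0.3]
mark [(0.61, [371.0, 67.0], [643.5, 93.9])]
carriage_knob [(0.82, [281.0, 266.0], [584.1, 224.5])]
pocket0 [(0.96, [238.0, 5.0], [564.8, 81.0]), (0.95, [236.0, 195.0], [577.5, 179.9]), (0.94, [242.0, 103.0], [574.2, 131.0])]
```

```bash
h="python3 -m handwheel"
$h '[[-1,[0,-0.2,0],[0,0,0]],[-1,[0,0,0],[0,0,0]]]'| egrep 'pos|cont'
$h '[[-1,[0,-0.2,0],[0,0,0]],[-1,[0,0,0],[0,0,0]]]'| egrep 'pos|cont'
$h '[[-1,[0,-0.2,0],[0,0,0]],[-1,[0,0,0],[0,0,0]]]'| egrep 'pos|cont'
```

```text
position: [588.4, 246.5, 23.5]
contact_force: [2.0, 4.9, -1.1]
position: [588.5, 246.5, 23.7]
contact_force: [4.1, 22.0, -7.4]
position: [588.6, 246.5, 23.9]
contact_force: [8.6, 37.7, -12.8]
```

```bash
h="python3 -m handwheel"
$h '[[-1,[0,0.5,0],[0,0,0]],[0,[0,0,-1],[0,0,0]],[0.4,[0,0,-1],[0,0,0]],[0.4,[0,0,-1],[0,0,0]],[0.4,[0.2,-0.6,-1],[0,0,0]]]'| egrep 'pos|cont'
$h '[[0.4,[0.2,-0.8,-1],[0,0,0]],[0.4,[0.2,-1,-1],[0,0,0]],[0.4,[0.2,-1,-1],[0,0,0]],[0.4,[0.2,-1,-1],[0,0,0]],[0.4,[0,-1,-1],[0,0,0]]]' | egrep 'pos|cont'
$h '[[0.4,[0,-0.5,-1],[0,0,0]],[0.4,[0,0,0],[0,0,0]],[0.4,[0,0,0],[0,0,0]]]' | egrep 'pos|cont'
python3 -c "
from look import *
look('w9',[('mark',30),('carriage_knob',64),('pocket0',20),('stylus_tip',34),('blank0',0),('blank0_head',0),('pin',9),('pin_tip',9),('lock_hole',34)])
plan([575,165,330],82.5)"
```

```text
position: [581.8, 234.2, 124.4]
contact_force: [0.6, -0.7, 0.3]
position: [544.5, 116.4, 249.3]
contact_force: [0.9, -0.3, 0.4]
position: [543.9, 104.9, 273.6]
contact_force: [-0.2, 0.6, 0.0]
mark [(0.59, [236.0, 330.0], [643.7, 92.1])]
carriage_knob [(0.66, [184.0, 438.0], [583.7, 221.7])]
pocket0 [(0.85, [175.0, 389.0], [576.7, 175.5]), (0.73, [170.0, 57.0], [514.3, -229.3]), (0.67, [178.0, 350.0], [574.4, 127.6]), (0.63, [175.0, 266.0], [555.9, 24.5]), (0.61, [175.0, 310.0], [563.5, 78.8])]
stylus_tip [(0.78, [237.0, 374.0], [650.0, 147.5])]
blank0 [(0.95, [235.0, 168.0], [624.3, -128.1]), (0.91, [256.0, 27.0], [629.3, -331.4]), (0.71, [139.0, 56.0], [478.9, -232.6]), (0.7, [129.0, 134.0], [480.3, -132.1])]
blank0_head [(0.6, [175.0, 314.0], [568.8, 81.6])]
pin [(0.59, [256.0, 100.0], [638.3, -223.7])]
pin_tip [(0.56, [286.0, 135.0], [691.1, -189.6]), (0.48, [258.0, 26.0], [628.8, -324.6]), (0.22, [234.0, 171.0], [620.1, -119.4])]
lock_hole [(0.72, [288.0, 135.0], [680.2, -172.6]), (0.61, [174.0, 374.0], [569.1, 156.1]), (0.6, [100.0, 486.0], [501.9, 289.1])]
pos [543.7 105.4 272.9] yaw 82.2 j6 -1.34 shift/25 [-0.92  2.53 -2.29] turn z/8: -0.03 tilt/8 [-0. -0.  0.] open 60.0 F [ 0.1  0.4 -0.1] t 13.9
```

View pics/w9.png

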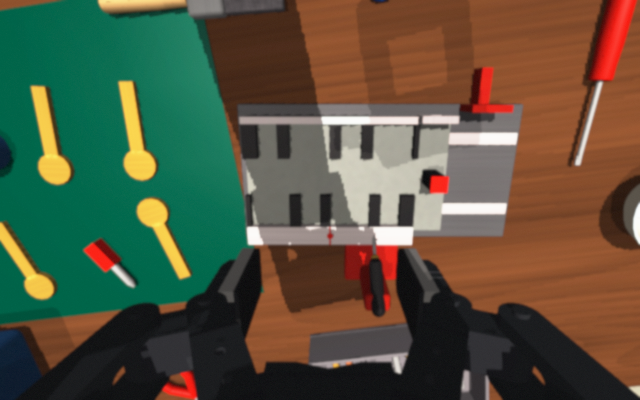

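```bash
cat >> look.py <<'E'
def shapes(im,m,lo,hi,z,amin=150):
    hsv=cv2.cvtColor(im,cv2.COLOR_BGR2HSV); k=cv2.inRange(hsv,np.array(lo),np.array(hi))
    n,l,st,c=cv2.connectedComponentsWithStats(k); out=[]
    for i in range(1,n):
        if st[i,4]<amin: continue
        ys,xs=np.nonzero(l==i); P=np.array([ray("wrist",(y,x),z,m)[:2] for y,x in zip(ys,xs)])
        mu=P.mean(0); a=np.linalg.eigh(np.cov((P-mu).T))[1][:,1]; b=np.array([-a[1],a[0]])
        for _ in range(3):
            u=(P-mu)@a; v=(P-mu)@b
        e=(u.min()+u.max())/2; L=np.ptp(u); w=[np.ptp(v[(u-e)*s>L*.15]) for s in (1,-1)]
        if w[1]>w[0]: a=-a; b=-b; u=-u; v=-v; e=-e
        # axis from centreline of handle and head
        hd=np.median(P[(u-e)>L*.25],0); ta=np.median(P[(u-e)<-L*.25],0); a=(hd-ta)/np.linalg.norm(hd-ta)
        o=mu+a*(((P-mu)@a).min()+((P-mu)@a).max())/2; b=np.array([-a[1],a[0]]); vv=(P-o)@b; t=((P-o)@a)<0; o=o+b*np.median(vv[t])
        out.append((st[i,:4].tolist(),o,np.degrees(np.arctan2(a[1],a[0])),L,max(w)))
        print("px",st[i,:4],"org",o.round(1),"head %.1f L %.1f W %.1f"%(out[-1][2],L,max(w)))
    return out
E
python3 -c "
from look import *
im=cv2.imread('pics/w9.png'); m=camera_model('wrist')
print('brass');shapes(im,m,(15,120,100),(32,255,255),8)
hsv=cv2.cvtColor(im,cv2.COLOR_BGR2HSV); k=(hsv[...,2]<60).astype(np.uint8); k[:, :238]=0;k[225:]=0;k[:110]=0;k[:,425:]=0
n,l,st,c=cv2.connectedComponentsWithStats(k)
C=np.array([575.6,165]);A=np.array([[.9914,-.1305],[.1305,.9914]])
for i in range(1,n):
  if st[i,4]>80:
    x,y,w,h=st[i,:4]; print(st[i],[(A@(ray('wrist',(yy,xx),30,m)[:2]-C)).round(1).tolist() for yy,xx in ((y+h/2-3,x),(y+h/2-3,x+w))])
bed=[ray('wrist',p,10,m)[:2] for p in [(104,240),(106,522),(236,503)]]; print(np.round(bed,1), (A@(np.array(bed)-C).T).T.round(1))
"
```

```text
brass
px [100   0  86  12] org [349.1 -77.2] head -95.0 L 95.3 W 10.7
px [119  81  38 100] org [ 483.4 -128. ] head -7.1 L 120.0 W 41.1
px [31 86 40 99] org [ 474.3 -235.2] head -9.8 L 119.9 W 41.3
px [137 198  54  81] org [ 626.5 -127.3] head -169.1 L 121.0 W 41.2
px [  0 222  55  78] org [ 632.9 -331.1] head 11.7 L 120.3 W 42.0
[240 125  19  34 556] [[-47.3, -167.5], [-47.2, -145.2]]
[412 125   9  33 164] [[-47.1, 33.7], [-47.0, 44.2]]
[277 126  13  32 394] [[-47.1, -124.2], [-47.1, -109.0]]
[334 127   6  24 120] [[-50.3, -57.5], [-50.3, -50.5]]
[361 126  11  29 266] [[-48.5, -25.9], [-48.4, -13.1]]
[246 195   7  30 127] [[36.4, -166.5], [36.4, -157.8]]
[290 194  12  31 352] [[35.9, -111.9], [36.0, -97.1]]
[320 194  11  31 316] [[36.1, -74.8], [36.1, -61.2]]
[369 195  10  30 256] [[37.0, -14.1], [37.0, -1.7]]
[399 195  14  30 390] [[37.1, 23.0], [37.2, 40.4]]
[[467.8   8.3]
 [515.5 341.6]
 [681.7 320.5]] [[ -86.4 -169.4]
 [ -82.6  167.2]
 [  84.9  168. ]]
```

```bash
h="python3 -m handwheel"
$h '[[0.4,[0,-1,0],[0,0,0]],[0.4,[0,-1,0],[0,0,0]],[0.4,[0,-1,0],[0,0,0]],[0.4,[0,-1,0],[0,0,0]],[0.4,[0,-1,0],[0,0,0]]]' >/dev/null
$h '[[0.4,[0.3,-1,0.5],[0,0,0]],[0.4,[0.3,-1,0.8],[0,0,0]],[0.4,[0.3,-1,0.8],[0,0,0]],[0.4,[0.3,-1,0.8],[0,0,0]],[0.4,[0,0,0],[0,0,0]]]' | egrep 'pos|cont'
$h '[[0.4,[0,0,0],[0,0,0]],[0.4,[0,0,0],[0,0,0]]]' >/dev/null
python3 -c "
from look import *
m=camera_model('wrist');im=camera('wrist');shapes(im,m,(15,120,100),(32,255,255),8)
plan([485.4,-128,60],82.9)"
```

```text
position: [480.8, -114.9, 197.3]
contact_force: [-0.9, -0.1, -0.3]
px [302   3 104  27] org [347.4 -71.9] head -89.1 L 96.7 W 18.0
px [297 109  37 112] org [ 483.2 -129.2] head -7.5 L 118.8 W 39.2
px [197 114  38 112] org [ 474.3 -235.9] head -9.9 L 120.0 W 40.6
px [304 241  50  89] org [ 627.3 -129.1] head -168.9 L 120.4 W 39.5
px [134 267  38  48] org [ 605.2 -339.2] head -165.3 L 64.3 W 19.6
pos [ 484.6 -113.2  202.2] yaw 82.3 j6 -1.77 shift/25 [-0.1  -0.58  5.69] turn z/8: -0.08 tilt/8 [-0.    0.02 -0.  ] open 59.8 F [ 0.2 -0.5  1. ] t 15.2
```

```bash
h="python3 -m handwheel"
$h '[[0.2,[0,-0.58,1],[0,0,0]],[0.2,[0,0,1],[0,0,0]],[0.2,[0,0,1],[0,0,0]],[0.2,[0,0,1],[0,0,0]],[0.2,[0,0,1],[0,0,0]]]' >/dev/null
$h '[[0.2,[0,0,1],[0,0,0]],[0.2,[0,0,1],[0,0,0]],[0.2,[0,0,0],[0,0,0]],[0.2,[0,0,0],[0,0,0]]]' | egrep 'pos|cont'
python3 -c "
from look import *
for i in range(3): plan([485.3,-129,-16],82.5);camera('wrist')"
```

```text
position: [482.3, -127.7, 26.6]
contact_force: [0.4, 0.0, 0.6]
pos [ 482.3 -127.7   26.6] yaw 82.3 j6 -1.80 shift/25 [-0.12 -0.04  1.7 ] turn z/8: -0.03 tilt/8 [-0.  0.  0.] open 51.1 F [0.4 0.  0.6] t 16.1
pos [ 483.  -128.1   27.5] yaw 82.3 j6 -1.80 shift/25 [-0.09 -0.02  1.74] turn z/8: -0.03 tilt/8 [-0.    0.02  0.  ] open 51.3 F [-1.1 -0.9  0. ] t 16.1
pos [ 483.3 -128.3   27.9] yaw 82.2 j6 -1.80 shift/25 [-0.08 -0.02  1.76] turn z/8: -0.03 tilt/8 [-0.01  0.02 -0.  ] open 51.3 F [-1.3 -0.4 -1. ] t 16.2
```

```bash
h="python3 -m handwheel"
$h '[[0.2,[-0.08,-0.03,0.8],[0,0,0]],[0,[0,0,0.5],[0,0,0]],[0,[0,0,0.3],[0,0,0]],[0,[0,0,0.1],[0,0,0]],[0,[0,0,0],[0,0,0]]]' | egrep 'pos|cont'
$h '[[-1,[0,0,0],[0,0,0]],[-1,[0,0,0],[0,0,0]],[-1,[0,0,0],[0,0,0]],[-1,[0,0,0],[0,0,0]]]' 60 
```

```text
position: [483.3, -129.0, -16.8]
contact_force: [0.5, 0.0, 0.5]
t: 17.15
position: [484.1, -129.3, -15.8]
ee_rot: [0.213, 3.133, -0.001]
contact_force: [-1.1, 0.9, 5.3]
opening: 12.9
grasp_force: 58.8
```

```bash
h="python3 -m handwheel"
$h '[[-1,[0,0,-0.5],[0,0,0]],[-1,[0,0,-1],[0,0,0]],[-1,[0,0,-1],[0,0,0]],[-1,[0,0,-1],[0,0,0]],[-1,[0,0,-1],[0,0,0]]]' | egrep 'open|grasp'
$h '[[-1,[-0.4,1,-1],[0,0,0]],[-1,[-0.4,1,0],[0,0,0]],[-1,[-0.4,1,0],[0,0,0]],[-1,[-0.4,1,0],[0,0,0]],[-1,[-0.3,0.8,0],[0,0,0]]]' | egrep 'open|grasp|pos'
$h '[[-1,[0,0,0],[0,0,0]],[-1,[0,0,0],[0,0,0]]]' >/dev/null
python3 -c "
from look import *
m=camera_model('wrist');im=camera('wrist');cv2.imwrite('pics/w10.png',im)
plan([558,27.5,80],82.5)
for q in ('pocket0','mark'): print([(d['score'],np.round(d['centre']),ray('wrist',d['centre'],20 if q[0]=='p' else 30,m)[:2].round(1)) for d in landmark_of('wrist',q)])
"
```

```text
opening: 12.5
grasp_force: 58.6
position: [547.1, -15.3, 121.3]
opening: 12.6
grasp_force: 58.7
pos [546.3 -16.9 120.8] yaw 82.2 j6 -1.56 shift/25 [-0.22  1.82  1.63] turn z/8: -0.04 tilt/8 [-0. -0.  0.] open 12.4 F [-0.4  0.3  0.3] t 18.4
[(0.77, array([199., 515.]), array([573.6, 129.9])), (0.71, array([196., 387.]), array([557.8,  28.2])), (0.63, array([197., 575.]), array([578.6, 177.2])), (0.6, array([196., 453.]), array([564.5,  80.7]))]
[(0.61, array([290., 473.]), array([645.6,  91.2]))]
```

View pics/w10.png

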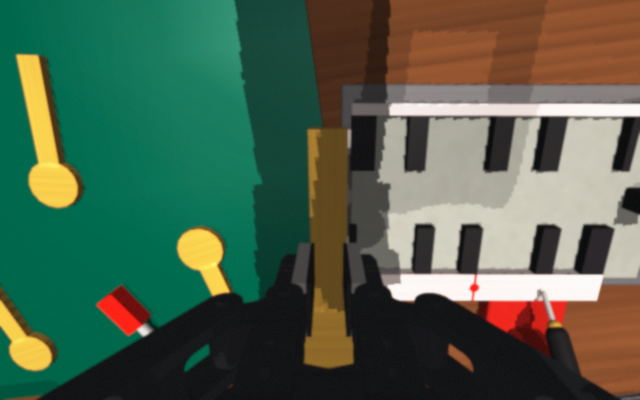

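```bash
python3 -c "
from look import *
m=camera_model('wrist');im=cv2.imread('pics/w10.png')
hsv=cv2.cvtColor(im,cv2.COLOR_BGR2HSV)
C=np.array([575.6,165]);A=np.array([[.9914,-.1305],[.1305,.9914]])
for row in (140,150,240,255):
  d=(hsv[row,:,2]<55).astype(int); e=np.diff(d); L=np.where(e==1)[0]+1; Rr=np.where(e==-1)[0]+1
  print(row,[(int(c),round(float((A@(ray('wrist',(row,c),20,m)[:2]-C))[1]),1)) for c in L if c>345],[(int(c),round(float((A@(ray('wrist',(row,c),30,m)[:2]-C))[1]),1)) for c in Rr if c>345])
o=ray('wrist',(187,350),10,m)
"
```

```text
140 [(352, -167.0), (406, -125.9), (488, -63.5), (538, -25.5), (619, 36.1)] [(376, -150.1), (426, -113.4), (511, -51.2), (562, -13.9), (636, 40.2)]
150 [(350, -168.4), (406, -125.4), (486, -64.1), (536, -25.7), (617, 36.3)] [(376, -149.8), (425, -113.6), (509, -51.6), (560, -14.0), (633, 39.8)]
240 [(349, -168.3), (415, -113.6), (461, -75.4), (535, -14.1), (581, 24.0)] [(357, -162.6), (432, -102.7), (480, -64.4), (557, -3.0), (610, 39.2)]
255 [(361, -158.1), (414, -113.5), (459, -75.7), (532, -14.4), (577, 23.4)] [(349, -168.8), (371, -151.0), (431, -102.5), (478, -64.4), (554, -3.0), (606, 39.0)]
```

```bash
h="python3 -m handwheel"
$h '[[-1,[-0.25,1,0],[0,0,0]],[-1,[0,0.8,0],[0,0,0]],[-1,[0,0,1],[0,0,0]],[-1,[0,0,1],[0,0,0]],[-1,[0,0,1],[0,0,0]]]' | egrep 'open|grasp|pos'
$h '[[-1,[0,0,0],[0,0,0]],[-1,[0,0,0],[0,0,0]],[-1,[0,0,0],[0,0,0]]]' | egrep 'open'
python3 -c "
from look import *
for i in range(4): plan([558.9,27.3,4],82.5);camera('wrist')"
```

```text
position: [559.0, 26.5, 45.3]
opening: 12.8
grasp_force: 58.8
opening: 13.1
pos [560.3  26.7  47.7] yaw 82.2 j6 -1.48 shift/25 [0.07 0.02 1.75] turn z/8: -0.04 tilt/8 [ 0.    0.02 -0.  ] open 13.1 F [ 0.2  0.5 -0.7] t 19.3
pos [560.5  26.7  47.9] yaw 82.2 j6 -1.48 shift/25 [0.07 0.01 1.76] turn z/8: -0.04 tilt/8 [0.   0.02 0.  ] open 12.9 F [ 1.   0.5 -1.2] t 19.4
pos [560.5  26.8  47.8] yaw 82.2 j6 -1.48 shift/25 [0.07 0.01 1.75] turn z/8: -0.04 tilt/8 [0.   0.02 0.  ] open 12.7 F [ 0.2 -0.6 -1.2] t 19.4
pos [560.3  26.9  47.6] yaw 82.2 j6 -1.48 shift/25 [0.06 0.01 1.74] turn z/8: -0.04 tilt/8 [ 0.    0.02 -0.  ] open 12.7 F [ 0.3  0.2 -0.2] t 19.4
```

```bash
h="python3 -m handwheel"
$h '[[-1,[0.06,0,0.7],[0,0,-0.03]],[-1,[0,0,0.6],[0,0,0]],[-1,[0,0,0.2],[0,0,0]],[-1,[0,0,0.15],[0,0,0]],[-1,[0,0,0],[0,0,0]]]' | egrep 'open|cont|pos'
$h '[[-1,[0,0,0.1],[0,0,0]],[-1,[0,0,0],[0,0,0]]]' | egrep 'open|cont|pos'
```

```text
position: [557.7, 27.4, 4.7]
contact_force: [-0.1, 0.3, -1.4]
opening: 12.7
position: [558.4, 27.3, 4.1]
contact_force: [-4.8, -1.2, 9.4]
opening: 12.3
```

```bash
h="python3 -m handwheel"
$h '[[-0.3,[0,0,0],[0,0,0]],[-0.3,[0,0,0],[0,0,0]],[-0.3,[0,0,-0.3],[0,0,0]],[-0.3,[0,0,-1],[0,0,0]],[-0.3,[0,0,-1],[0,0,0]]]' | egrep 'open|cont|pos'
$h '[[0,[0,0,-1],[0,0,0]],[0.2,[0,0,-1],[0,0,0]],[0.2,[0,-1,-1],[0,0,0]],[0.2,[0,-1,-1],[0,0,0]],[0.2,[0,-1,0],[0,0,0]]]' | egrep 'pos'
$h '[[0.2,[0,-1,0],[0,0,0]],[0.2,[0,0,0],[0,0,0]],[0.2,[0,0,0],[0,0,0]]]' | egrep 'pos'
python3 -c "
from look import *
m=camera_model('wrist');im=camera('wrist');cv2.imwrite('pics/w11.png',im); print('z8');shapes(im,m,(15,120,100),(32,255,255),8);print('z28'); shapes(im,m,(15,120,100),(32,255,255),28)
plan([476,-236,100],80.2)"
```

```text
position: [556.9, 27.3, 59.8]
contact_force: [-0.0, -0.5, -0.3]
opening: 30.2
position: [550.4, -48.1, 165.0]
position: [544.4, -71.9, 159.7]
z8
px [119  52  47 138] org [ 475.  -235.9] head -9.7 L 120.4 W 40.9
px [416 112  44 133] org [564.1  31.8] head -7.3 L 127.5 W 42.2
px [249 207  62 106] org [ 627.2 -128.9] head -168.9 L 120.8 W 40.0
px [ 52 239  75  97] org [ 629.5 -334.7] head 11.3 L 112.2 W 42.8
z28
px [119  52  47 138] org [ 474.8 -224.9] head -9.7 L 112.8 W 38.3
px [416 112  44 133] org [558.3  25.8] head -7.3 L 119.4 W 39.6
px [249 207  62 106] org [ 617.4 -124.7] head -168.9 L 113.1 W 37.5
px [ 52 239  75  97] org [ 619.6 -317.5] head 11.3 L 105.1 W 40.1
pos [544.4 -71.4 159.6] yaw 82.4 j6 -1.67 shift/25 [ 1.84 -6.89  2.38] turn z/8: 0.28 tilt/8 [ 0. -0.  0.] open 51.2 F [0.1 0.2 0.3] t 21.6
```

```bash
h="python3 -m handwheel"
$h '[[0.2,[0.3,-1,0],[0,0,0.27]],[0.2,[0.3,-1,0],[0,0,0]],[0.2,[0.3,-1,0],[0,0,0]],[0.2,[0.3,-1,0.5],[0,0,0]],[0.2,[0.3,-1,0.5],[0,0,0]]]' >/dev/null
$h '[[0.2,[0.3,-1,0.8],[0,0,0]],[0.2,[0,-0.9,0.8],[0,0,0]],[0.2,[0,0,0.8],[0,0,0]],[0.2,[0,0,0.8],[0,0,0]],[0.2,[0,0,0],[0,0,0]]]' | egrep 'pos'
$h '[[0.2,[0,0,0],[0,0,0]],[0.2,[0,0,0],[0,0,0]]]' | egrep 'pos'
python3 -c "
from look import *
m=camera_model('wrist');im=camera('wrist'); print('z8');shapes(im,m,(15,120,100),(32,255,255),8)
plan([477,-236.3,-15.5],80.3)"
```

```text
position: [469.8, -232.4, 51.2]
position: [473.0, -234.6, 56.0]
z8
px [299 120  58 176] org [ 474.6 -236.2] head -10.1 L 119.8 W 39.0
pos [ 473.1 -234.8   56.2] yaw 80.3 j6 -1.96 shift/25 [-0.16 -0.03  2.87] turn z/8: 0.00 tilt/8 [-0.01  0.02  0.  ] open 51.0 F [-0.   0.3 -0.1] t 22.8
```

```bash
h="python3 -m handwheel"
$h '[[0.2,[-0.12,-0.04,0.9],[0,0,0]],[0,[0,0,0.9],[0,0,0]],[0,[0,0,0.6],[0,0,0]],[0,[0,0,0.3],[0,0,0]],[0,[0,0,0.1],[0,0,0]]]' | egrep 'pos|cont'
$h '[[0,[0,0,0.06],[0,0,0]],[0,[0,0,0],[0,0,0]],[-1,[0,0,0],[0,0,0]],[-1,[0,0,0],[0,0,0]],[-1,[0,0,0],[0,0,0]]]' 70
$h '[[-1,[0,0,0],[0,0,0]],[-1,[0,0,0],[0,0,0]],[-1,[0,0,-0.5],[0,0,0]],[-1,[0,0,-1],[0,0,0]],[-1,[0,0,-1],[0,0,0]]]'
```

```text
position: [474.5, -235.9, -15.8]
contact_force: [-1.2, -0.5, 1.0]
t: 23.8
position: [475.2, -236.5, -15.9]
ee_rot: [0.266, 3.129, -0.001]
contact_force: [-1.1, 0.7, 3.6]
opening: 12.2
grasp_force: 68.4
t: 24.3
position: [473.9, -235.7, 45.9]
ee_rot: [-0.266, -3.129, -0.001]
contact_force: [-0.1, -0.6, -1.0]
opening: 12.3
grasp_force: 68.5
```

```bash
h="python3 -m handwheel"
$h '[[-1,[0,0,-1],[0,0,-0.27]],[-1,[0,0,-1],[0,0,0]],[-1,[-0.1,1,-1],[0,0,0]],[-1,[-0.1,1,0],[0,0,0]],[-1,[-0.1,1,0],[0,0,0]]]' | egrep 'open'
$h '[[-1,[-0.1,1,0],[0,0,0]],[-1,[-0.1,1,0],[0,0,0]],[-1,[-0.1,1,0],[0,0,0]],[-1,[-0.1,1,0],[0,0,0]],[-1,[-0.1,1,0],[0,0,0]]]' | egrep 'open'
$h '[[-1,[-0.1,1,0],[0,0,0]],[-1,[-0.1,1,0],[0,0,0]],[-1,[-0.1,1,0],[0,0,0]],[-1,[-0.1,1,0],[0,0,0]],[-1,[-0.1,0.8,0],[0,0,0]]]' | egrep 'open'
$h '[[-1,[0,0,0],[0,0,0]],[-1,[0,0,0],[0,0,0]]]' | egrep 'open'
python3 -c "
from look import *
m=camera_model('wrist');im=camera('wrist'); plan([571.6,126.5,4],82.5)
r=landmark_of('wrist','pocket0'); print([(round(d['score'],2),ray('wrist',d['centre'],20,m)[:2].round(1)) for d in r])"
```

```text
opening: 12.1
opening: 12.2
opening: 12.0
opening: 11.9
pos [548.6  76.4 120.6] yaw 82.4 j6 -1.40 shift/25 [-0.65  2.11  4.66] turn z/8: -0.01 tilt/8 [-0. -0. -0.] open 12.1 F [-0.2  0.1 -1.3] t 26.1
[(0.93, array([578.3, 177.2])), (0.6, array([558.6,  26.8])), (0.6, array([572.8, 126.1]))]
```

```bash
h="python3 -m handwheel"
$h '[[-1,[-0.3,1,0],[0,0,0]],[-1,[-0.3,1,0.6],[0,0,0]],[-1,[-0.05,0.1,1],[0,0,0]],[-1,[0,0,1],[0,0,0]],[-1,[0,0,0.6],[0,0,0]]]' | egrep 'open|pos'
$h '[[-1,[0,0,0],[0,0,0]],[-1,[0,0,0],[0,0,0]]]' | egrep 'open'
python3 -c "
from look import *
for i in range(2): camera('wrist');plan([572,126.5,4],82.5)"
```

```text
position: [570.6, 125.8, 38.4]
opening: 11.9
opening: 12.0
pos [572.9 126.3  41.9] yaw 82.4 j6 -1.31 shift/25 [0.04 0.   1.52] turn z/8: -0.01 tilt/8 [ 0.    0.01 -0.  ] open 12.3 F [ 0.4  0.4 -0.1] t 26.9
pos [573.2 126.5  42.3] yaw 82.4 j6 -1.31 shift/25 [ 0.05 -0.01  1.53] turn z/8: -0.01 tilt/8 [ 0.    0.02 -0.  ] open 12.0 F [-0.5  0.1 -2. ] t 26.9
```

```bash
h="python3 -m handwheel"
$h '[[-1,[0.03,0,0.6],[0,0,0]],[-1,[0,0,0.5],[0,0,0]],[-1,[0,0,0.2],[0,0,0]],[-1,[0,0,0.15],[0,0,0]],[-1,[0,0,0.1],[0,0,0]]]' | egrep 'open|cont|pos'
$h '[[-1,[0,0,0.06],[0,0,0]],[-1,[0,0,0],[0,0,0]]]' | egrep 'open|cont|pos'
```

```text
position: [570.1, 127.2, 3.9]
contact_force: [-16.6, 0.2, 28.9]
opening: 12.0
position: [571.1, 127.6, 3.9]
contact_force: [-11.6, -0.9, 21.5]
opening: 12.3
```

Contact at floor height; release and look.

```bash
h="python3 -m handwheel"
$h '[[-0.3,[0,0,0],[0,0,0]],[-0.3,[0,0,0],[0,0,0]],[-0.3,[0,0,-0.3],[0,0,0]],[-0.3,[0,0,-1],[0,0,0]],[-0.3,[0,0,-1],[0,0,0]]]' | egrep 'open|cont|pos'
$h '[[0,[0,0,-1],[0,0,0]],[0.2,[0.3,-1,-1],[0,0,0]],[0.2,[0.3,-1,-1],[0,0,0]],[0.2,[0.3,-1,-1],[0,0,0]],[0.2,[0,-1,0],[0,0,0]]]' | egrep 'pos'
$h '[[0.2,[0,-1,0],[0,0,0]],[0.2,[0,-1,0],[0,0,0]],[0.2,[0,0,0],[0,0,0]],[0.2,[0,0,0],[0,0,0]]]' | egrep 'pos'
python3 -c "
from look import *
m=camera_model('wrist');im=camera('wrist');cv2.imwrite('pics/w12.png',im); print('z8');shapes(im,m,(15,120,100),(32,255,255),8);print('z28'); shapes(im,m,(15,120,100),(32,255,255),28)
plan([627,-129,100],101)"
```

```text
position: [570.4, 126.6, 57.5]
contact_force: [0.5, -0.9, 0.7]
opening: 29.7
position: [537.6, 29.9, 162.6]
position: [529.1, -19.1, 157.8]
z8
px [469 137  47 129] org [577.8 135.3] head -7.7 L 127.7 W 44.0
px [363 139  42 128] org [564.7  28.1] head -10.1 L 127.2 W 40.7
px [200 229  41  49] org [ 593.3 -135.7] head 174.2 L 52.5 W 39.7
px [  6 260  81  97] org [ 633.8 -333.1] head 12.9 L 121.1 W 44.1
z28
px [469 137  47 129] org [570.1 126.1] head -7.7 L 119.6 W 41.2
px [363 139  42 128] org [557.9  25.7] head -10.1 L 119.1 W 38.1
px [200 229  41  49] org [ 584.6 -127.7] head 174.2 L 49.1 W 37.2
px [  6 260  81  97] org [ 622.5 -312.5] head 12.9 L 113.4 W 41.3
pos [529.2 -18.6 157.8] yaw 82.4 j6 -1.58 shift/25 [-4.46 -3.86  2.31] turn z/8: -2.32 tilt/8 [ 0. -0.  0.] open 50.9 F [ 0.3 -0.4  0.5] t 29.1
```

```bash
h="python3 -m handwheel"
$h '[[0.2,[0,0,0],[0,0,-1]],[0.2,[0,0,0],[0,0,-1]],[0.2,[0,0,0],[0,0,-0.32]],[0.2,[-0.6,-1,0.6],[0,0,0]],[0.2,[-0.6,-1,0.6],[0,0,0]]]' >/dev/null
$h '[[0.2,[-0.6,-1,0.8],[0,0,0]],[0.2,[-0.6,-1,0.8],[0,0,0]],[0.2,[-0.5,-0.9,0.8],[0,0,0]],[0.2,[0,0,0],[0,0,0]],[0.2,[0,0,0],[0,0,0]]]' | egrep 'pos'
$h '[[0.2,[0,0,0],[0,0,0]],[0.2,[0,0,0],[0,0,0]]]' | egrep 'pos'
python3 -c "
from look import *
m=camera_model('wrist');im=camera('wrist'); print('z8');shapes(im,m,(15,120,100),(32,255,255),8)
plan([626,-129.2,-15.5],101.1)"
```

```text
position: [623.5, -124.3, 66.9]
position: [624.1, -124.4, 69.2]
z8
px [533  61 107 187] org [560.9  42. ] head -5.8 L 126.4 W 45.1
px [  0  65  65 181] org [ 633.8 -331.1] head 8.9 L 119.9 W 43.4
px [291 120  61 167] org [ 627.6 -129.2] head -168.8 L 119.7 W 39.3
pos [ 624.1 -124.5   69.2] yaw 101.1 j6 -2.05 shift/25 [-0.03 -0.2   3.39] turn z/8: -0.00 tilt/8 [-0.01  0.01 -0.  ] open 51.2 F [-0.  -0.2 -0.5] t 30.3
```

```bash
h="python3 -m handwheel"
$h '[[0.2,[-0.02,-0.18,0.9],[0,0,0]],[0,[0,0,1],[0,0,0]],[0,[0,0,0.8],[0,0,0]],[0,[0,0,0.4],[0,0,0]],[0,[0,0,0.2],[0,0,0]]]' | egrep 'pos|cont'
$h '[[0,[0,0,0.1],[0,0,0]],[0,[0,0,0],[0,0,0]]]' | egrep 'pos|cont'
$h '[[-1,[0,0,0],[0,0,0]],[-1,[0,0,0],[0,0,0]],[-1,[0,0,0],[0,0,0]],[-1,[0,0,0],[0,0,0]],[-1,[0,0,0],[0,0,0]]]' 70
```

```text
position: [624.6, -129.2, -15.2]
contact_force: [-1.1, 0.5, 0.9]
position: [625.7, -129.7, -16.3]
contact_force: [0.3, 0.1, 0.7]
t: 31.5
position: [625.9, -129.9, -15.8]
ee_rot: [-0.301, 3.126, -0.001]
contact_force: [-1.6, 0.6, 5.0]
opening: 12.3
grasp_force: 68.6
```

```bash
h="python3 -m handwheel"
$h '[[-1,[0,0,-0.5],[0,0,0]],[-1,[0,0,-1],[0,0,0]],[-1,[0,0,-1],[0,0,0]],[-1,[0,0,-1],[0,0,0]],[-1,[0,0,-1],[0,0,0]]]' | egrep 'open'
$h '[[-1,[0,0,-0.8],[0,0,1]],[-1,[0,0,0],[0,0,1]],[-1,[0,0,0],[0,0,0.32]],[-1,[0.5,1,0],[0,0,0]],[-1,[0.5,1,0],[0,0,0]]]' | egrep 'open'
$h '[[-1,[0.5,1,0],[0,0,0]],[-1,[0.5,1,0],[0,0,0]],[-1,[0.5,1,0],[0,0,0]],[-1,[0.5,1,0],[0,0,0]],[-1,[0.4,1,0],[0,0,0]]]' | egrep 'open'
$h '[[-1,[0.1,0.9,0],[0,0,0]],[-1,[0,0,0],[0,0,0]],[-1,[0,0,0],[0,0,0]]]' | egrep 'open'
python3 -c "
from look import *
m=camera_model('wrist');im=camera('wrist'); plan([563.3,77.2,4],82.5)
r=landmark_of('wrist','pocket0'); print([(round(d['score'],2),ray('wrist',d['centre'],20,m)[:2].round(1)) for d in r])"
```

```text
opening: 12.4
opening: 12.0
opening: 11.7
opening: 12.3
pos [564.2  77.2 115.4] yaw 82.4 j6 -1.40 shift/25 [ 0.04 -0.    4.46] turn z/8: -0.01 tilt/8 [-0.  0. -0.] open 12.2 F [ 0.5 -0.4 -1.5] t 33.4
[(0.97, array([572.3, 128.2])), (0.92, array([558.4,  29. ])), (0.83, array([577.6, 175.9]))]
```

```bash
h="python3 -m handwheel"
$h '[[-1,[0,0,1],[0,0,0]],[-1,[0,0,1],[0,0,0]],[-1,[0,0,0.8],[0,0,0]],[-1,[0,0,0],[0,0,0]],[-1,[0,0,0],[0,0,0]]]' | egrep 'open|pos'
python3 -c "
from look import *
for i in range(2): camera('wrist');plan([563.3,77.2,4],82.5)"
```

```text
position: [564.4, 76.9, 45.4]
opening: 12.2
pos [565.2  77.1  46.5] yaw 82.4 j6 -1.40 shift/25 [ 0.08 -0.    1.7 ] turn z/8: -0.01 tilt/8 [ 0.    0.01 -0.  ] open 11.9 F [ 0.1  0.2 -0.8] t 34.0
pos [565.6  77.2  47. ] yaw 82.4 j6 -1.40 shift/25 [ 0.1  -0.01  1.72] turn z/8: -0.01 tilt/8 [ 0.    0.02 -0.  ] open 12.2 F [-0.5 -0.6 -0.8] t 34.0
```

```bash
h="python3 -m handwheel"
$h '[[-1,[0.07,0,0.7],[0,0,0]],[-1,[0,0,0.5],[0,0,0]],[-1,[0,0,0.2],[0,0,0]],[-1,[0,0,0.15],[0,0,0]],[-1,[0,0,0.1],[0,0,0]]]' | egrep 'open|cont|pos'
$h '[[-1,[0,0,0.04],[0,0,0]],[-1,[0,0,0],[0,0,0]]]' | egrep 'open|cont|pos'
```

```text
position: [562.9, 77.9, 4.2]
contact_force: [-0.6, 0.4, 5.8]
opening: 11.7
position: [563.1, 77.9, 4.2]
contact_force: [-3.0, -0.6, 4.6]
opening: 12.0
```

```bash
h="python3 -m handwheel"
$h '[[-0.3,[0,0,0],[0,0,0]],[-0.3,[0,0,0],[0,0,0]],[-0.3,[0,0,-0.3],[0,0,0]],[-0.3,[0,0,-1],[0,0,0]],[-0.3,[0,0,-1],[0,0,0]]]' | egrep 'open|cont|pos'
$h '[[0,[0,0,-1],[0,0,0]],[0.2,[0.3,-1,-1],[0,0,0]],[0.2,[0.3,-1,-1],[0,0,0]],[0.2,[0.3,-1,-1],[0,0,0]],[0.2,[0,-1,0],[0,0,0]]]' | egrep 'pos'
$h '[[0.2,[0,-1,0],[0,0,0]],[0.2,[0,-1,0],[0,0,0]],[0.2,[-0.4,-1,0],[0,0,0]],[0.2,[-0.4,-1,0],[0,0,0]],[0.2,[0,0,0],[0,0,0]]]' | egrep 'pos'
$h '[[0.2,[0,0,0],[0,0,0]],[0.2,[0,0,0],[0,0,0]]]' | egrep 'pos'
python3 -c "
from look import *
m=camera_model('wrist');im=camera('wrist');cv2.imwrite('pics/w13.png',im); print('z8');shapes(im,m,(15,120,100),(32,255,255),8);print('z28'); shapes(im,m,(15,120,100),(32,255,255),28)
plan([634,-332,100],-78.3)"
```

```text
position: [562.0, 77.9, 60.9]
contact_force: [0.6, 0.4, 0.2]
opening: 29.9
position: [529.1, -19.3, 166.0]
position: [534.4, -122.6, 161.4]
position: [533.7, -119.4, 160.7]
z8
px [576 116  61 132] org [577.4 141.6] head -8.2 L 127.6 W 44.3
px [468 118  48 131] org [564.9  35.4] head -7.6 L 126.9 W 42.9
px [534 122  59 130] org [575.9  92.7] head 170.9 L 126.8 W 45.9
px [102 242  49  67] org [ 611.2 -338. ] head 11.6 L 75.3 W 20.5
z28
px [576 116  61 132] org [570.1 125.7] head -8.2 L 119.5 W 41.5
px [468 118  48 131] org [558.4  26.2] head -7.6 L 118.9 W 40.2
px [534 122  59 130] org [568.7  79.9] head 170.9 L 118.8 W 43.0
px [102 242  49  67] org [ 601.8 -323.6] head 11.6 L 70.5 W 19.2
pos [ 533.6 -119.2  160.6] yaw 82.5 j6 -1.76 shift/25 [-5.09 -7.92  2.42] turn z/8: -2.40 tilt/8 [ 0. -0. -0.] open 51.3 F [ 1.1  0.2 -0.7] t 36.5
```

```bash
python3 -c "
import cv2
im=cv2.imread('pics/w13.png');cv2.imwrite('pics/w13z.png',cv2.resize(im[90:280,440:640],None,fx=3,fy=3,interpolation=cv2.INTER_CUBIC))"
```

```text
(no output)
```

View pics/w13z.png

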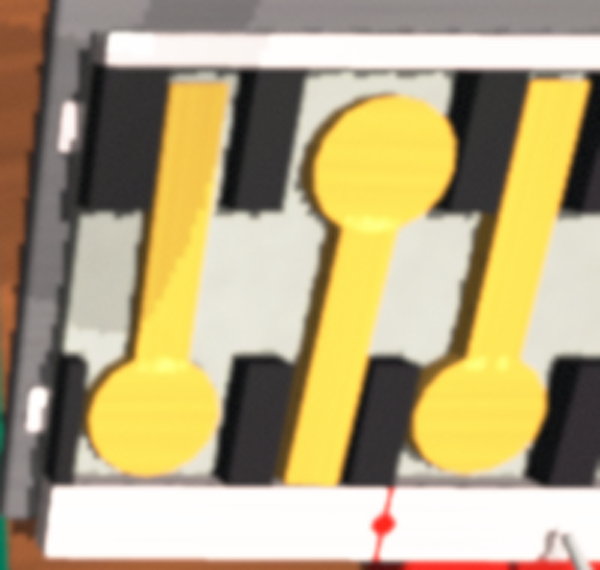

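```bash
h="python3 -m handwheel"
for i in 1; do $h '[[0.2,[0,0,0],[0,0,1]],[0.2,[0,0,0],[0,0,1]],[0.2,[0,0,0],[0,0,1]],[0.2,[0,0,0],[0,0,1]],[0.2,[0,0,0],[0,0,1]]]' >/dev/null; done
$h '[[0.2,[0,0,0],[0,0,1]],[0.2,[0,0,0],[0,0,1]],[0.2,[0,0,0],[0,0,1]],[0.2,[0,0,0],[0,0,1]],[0.2,[0,0,0],[0,0,1]]]' >/dev/null
$h '[[0.2,[0,0,0],[0,0,1]],[0.2,[0,0,0],[0,0,1]],[0.2,[0,0,0],[0,0,1]],[0.2,[0,0,0],[0,0,1]],[0.2,[0,0,0],[0,0,1]]]' >/dev/null
$h '[[0.2,[0,0,0],[0,0,1]],[0.2,[0,0,0],[0,0,1]],[0.2,[0,0,0],[0,0,1]],[0.2,[0,0,0],[0,0,1]],[0.2,[0,0,0],[0,0,1]]]' >/dev/null
$h '[[0.2,[0,0,0],[0,0,0.1]],[0.2,[0,0,0],[0,0,0]]]' >/dev/null
python3 -c "
from look import *
plan([634,-332,60],-78.3)
m=camera_model('wrist');im=camera('wrist'); print('z8');shapes(im,m,(15,120,100),(32,255,255),8)"
```

```text
pos [ 533.7 -119.4  160.6] yaw -78.2 j6 1.05 shift/25 [2.18 9.15 4.02] turn z/8: 0.02 tilt/8 [-0. -0.  0.] open 50.9 F [ 0.8  0.1 -0.4] t 38.6
z8
px [ 19   0  54 150] org [568.3 141.3] head -8.5 L 128.6 W 43.5
px [ 64  13  60 146] org [566.7  92.9] head 170.3 L 126.0 W 45.2
px [140  43  59 143] org [555.2  35.2] head -7.5 L 128.8 W 42.7
px [563  43  57 139] org [ 634.1 -333.4] head 12.6 L 120.0 W 42.2
px [256 329  38  24] org [ 344.2 -100.2] head -81.4 L 40.9 W 24.5
```

```bash
h="python3 -m handwheel"
$h '[[0.2,[0.24,1,0],[0,0,0]],[0.2,[0.24,1,0],[0,0,0]],[0.2,[0.24,1,0.5],[0,0,0]],[0.2,[0.24,1,0.5],[0,0,0]],[0.2,[0.24,1,0.5],[0,0,0]]]' >/dev/null
$h '[[0.2,[0.24,1,0.5],[0,0,0]],[0.2,[0.24,1,0.5],[0,0,0]],[0.2,[0.24,1,0.5],[0,0,0]],[0.2,[0.24,1,0.5],[0,0,0]],[0.2,[0,0.15,0.5],[0,0,0]]]' >/dev/null
$h '[[0.2,[0,0,0],[0,0,0]],[0.2,[0,0,0],[0,0,0]],[0.2,[0,0,0],[0,0,0]]]' >/dev/null
python3 -c "
from look import *
m=camera_model('wrist');im=camera('wrist'); print('z8');r=shapes(im,m,(15,120,100),(32,255,255),8)
plan([635,-333,-15.5],-78)"
```

```text
z8
px [298 115  64 173] org [ 634.3 -333.2] head 12.6 L 119.4 W 39.7
pos [ 633.2 -332.5   61.8] yaw -78.3 j6 0.81 shift/25 [0.06 0.03 3.09] turn z/8: -0.04 tilt/8 [ 0.01 -0.01  0.  ] open 51.6 F [-0.4 -0.4  0. ] t 40.0
```

```bash
h="python3 -m handwheel"
$h '[[0.2,[0.06,0.02,0.9],[0,0,-0.1]],[0,[0,0,0.9],[0,0,0]],[0,[0,0,0.8],[0,0,0]],[0,[0,0,0.3],[0,0,0]],[0,[0,0,0.12],[0,0,0]]]' | egrep 'pos|cont'
$h '[[0,[0,0,0.06],[0,0,0]],[0,[0,0,0],[0,0,0]]]' | egrep 'pos|cont'
$h '[[-1,[0,0,0],[0,0,0]],[-1,[0,0,0],[0,0,0]],[-1,[0,0,0],[0,0,0]],[-1,[0,0,0],[0,0,0]],[-1,[0,0,0],[0,0,0]]]' 90
```

```text
position: [633.8, -332.8, -16.0]
contact_force: [0.8, -0.1, 0.7]
position: [635.1, -333.8, -15.4]
contact_force: [-0.3, -0.0, 0.5]
t: 41.25
position: [635.1, -333.9, -15.0]
ee_rot: [3.122, 0.34, 0.002]
contact_force: [-2.4, 0.4, 6.5]
opening: 10.2
grasp_force: 88.5
```

```bash
h="python3 -m handwheel"
$h '[[-1,[0,0,-0.5],[0,0,0]],[-1,[0,0,-1],[0,0,0]],[-1,[0,0,-1],[0,0,0]],[-1,[0,0,-1],[0,0,0]],[-1,[0,0,-1],[0,0,0]]]' | egrep 'open'
$h '[[-1,[0,0,-1],[0,0,0]],[-1,[0,-1,-1],[0,0,0]],[-1,[0,-1,0],[0,0,0]],[-1,[0,-1,0],[0,0,0]],[-1,[0,-1,0],[0,0,0]]]' | egrep 'open'
$h '[[-1,[0,-1,0],[0,0,-1]],[-1,[0,0,0],[0,0,-1]],[-1,[0,0,0],[0,0,-1]],[-1,[0,0,0],[0,0,-1]],[-1,[0,0,0],[0,0,-1]]]' | egrep 'open'
$h '[[-1,[0,0,0],[0,0,-1]],[-1,[0,0,0],[0,0,-1]],[-1,[0,0,0],[0,0,-1]],[-1,[0,0,0],[0,0,-1]],[-1,[0,0,0],[0,0,-1]]]' | egrep 'open'
$h '[[-1,[0,0,0],[0,0,-1]],[-1,[0,0,0],[0,0,-1]],[-1,[0,0,0],[0,0,-1]],[-1,[0,0,0],[0,0,-1]],[-1,[0,0,0],[0,0,-1]]]' | egrep 'open'
$h '[[-1,[0,0,0],[0,0,-1]],[-1,[0,0,0],[0,0,-1]],[-1,[0,0,0],[0,0,-1]],[-1,[0,0,0],[0,0,-1]],[-1,[0,0,0],[0,0,-1]]]' | egrep 'open'
$h '[[-1,[0,0,0],[0,0,0]],[-1,[0,0,0],[0,0,0]]]' | egrep 'open'
python3 -c "
from look import *
plan([576.8,176.3,100],82.5)"
```

```text
opening: 10.3
opening: 10.4
opening: 10.5
opening: 10.5
opening: 9.9
opening: 10.0
opening: 10.4
pos [ 607.3 -211.2  146. ] yaw 82.3 j6 -1.85 shift/25 [ 3.29 15.2   1.84] turn z/8: -0.03 tilt/8 [ 0. -0.  0.] open 10.4 F [ 0.  -0.1  0.2] t 44.5
```

```bash
h="python3 -m handwheel"
$h '[[-1,[0.4,1,0],[0,0,0]],[-1,[0.4,1,0],[0,0,0]],[-1,[0.4,1,0],[0,0,0]],[-1,[0.4,1,0],[0,0,0]],[-1,[0.4,1,0],[0,0,0]]]' | egrep 'open'
$h '[[-1,[0.4,1,0],[0,0,0]],[-1,[0.4,1,0],[0,0,0]],[-1,[0.3,1,0],[0,0,0]],[-1,[0.1,1,0],[0,0,0]],[-1,[0,1,0],[0,0,0]]]' | egrep 'open'
$h '[[-1,[0,1,0],[0,0,0]],[-1,[0,1,0],[0,0,0]],[-1,[0,1,0],[0,0,0]],[-1,[0,1,0],[0,0,0]],[-1,[0,0.6,0],[0,0,0]]]' | egrep 'open'
$h '[[-1,[0,0,0.8],[0,0,0]],[-1,[0,0,0],[0,0,0]],[-1,[0,0,0],[0,0,0]]]' | egrep 'open'
python3 -c "
from look import *
m=camera_model('wrist');im=camera('wrist'); cv2.imwrite('pics/w14.png',im); plan([576.8,176.3,4],82.5)
r=landmark_of('wrist','pocket0'); print([(round(d['score'],2),ray('wrist',d['centre'],20,m)[:2].round(1)) for d in r])
shapes(im,m,(15,120,100),(32,255,255),28)"
```

```text
opening: 10.3
opening: 10.2
opening: 9.9
opening: 9.8
pos [576.2 160.6 126.3] yaw 82.4 j6 -1.26 shift/25 [0.06 0.62 4.89] turn z/8: -0.01 tilt/8 [-0. -0.  0.] open 10.3 F [ 0.6 -0.7 -0.7] t 46.3
[(0.92, array([557.1,  27. ])), (0.66, array([563.7,  80.4])), (0.55, array([572.8, 129.4])), (0.27, array([598.6,  21. ]))]
px [264 113  48 147] org [570.3 126. ] head -8.8 L 118.5 W 38.5
px [136 114  56 148] org [558.7  27.8] head -6.9 L 119.7 W 40.9
px [200 119  52 146] org [569.1  81.4] head 170.1 L 119.2 W 38.6
px [306 129  70  71] org [549.9 178.7] head -139.9 L 68.7 W 28.2
px [312 287  34  81] org [700.9 142.7] head -4.2 L 83.8 W 30.1
```

```bash
h="python3 -m handwheel"
$h '[[-1,[0,0.6,1],[0,0,0]],[-1,[0,0,1],[0,0,0]],[-1,[0,0,1],[0,0,0]],[-1,[0,0,0.3],[0,0,0]],[-1,[0,0,0],[0,0,0]]]' | egrep 'open'
$h '[[-1,[0,0,0],[0,0,0]],[-1,[0,0,0],[0,0,0]]]' | egrep 'open'
python3 -c "
from look import *
for i in range(2): camera('wrist');plan([576.8,176.3,4],82.5)"
```

```text
opening: 10.1
opening: 10.1
pos [579.6 176.   45.6] yaw 82.4 j6 -1.23 shift/25 [ 0.12 -0.01  1.66] turn z/8: -0.01 tilt/8 [0.01 0.02 0.  ] open 10.0 F [ 0.  -0.6 -0.9] t 47.1
pos [579.3 176.   45.3] yaw 82.4 j6 -1.23 shift/25 [ 0.11 -0.    1.65] turn z/8: -0.01 tilt/8 [ 0.01  0.02 -0.  ] open 10.1 F [-0.4 -1.5 -1.3] t 47.1
```

```bash
h="python3 -m handwheel"
$h '[[-1,[0.08,0,0.7],[0,0,0]],[-1,[0,0,0.5],[0,0,0]],[-1,[0,0,0.2],[0,0,0]],[-1,[0,0,0.12],[0,0,0]],[-1,[0,0,0.08],[0,0,0]]]' | egrep 'open|cont|pos'
$h '[[-1,[0,0,0.04],[0,0,0]],[-1,[0,0,0],[0,0,0]]]' | egrep 'open|cont|pos'
```

```text
position: [575.9, 176.2, 4.8]
contact_force: [-8.8, -1.0, 15.2]
opening: 9.9
position: [576.7, 176.5, 4.9]
contact_force: [-4.7, -0.8, 8.4]
opening: 10.2
```

```bash
h="python3 -m handwheel"
$h '[[-0.35,[0,0,0],[0,0,0]],[-0.35,[0,0,0],[0,0,0]],[-0.35,[0,0,-0.3],[0,0,0]],[-0.35,[0,0,-1],[0,0,0]],[-0.35,[0,0,-1],[0,0,0]]]' | egrep 'open|cont|pos'
$h '[[0,[0,0,-1],[0,0,0]],[0.2,[1,-0.7,-1],[0,0,0]],[0.2,[1,-1,-1],[0,0,0]],[0.2,[0,-1,-1],[0,0,0]],[0.2,[0,0,-1],[0,0,0]]]' | egrep 'pos'
$h '[[0.2,[0,0,0],[0,0,0]],[0.2,[0,0,0],[0,0,0]]]' | egrep 'pos'
python3 -c "
from look import *
m=camera_model('wrist');im=camera('wrist');cv2.imwrite('pics/w15.png',im); print('z28'); r=shapes(im,m,(15,120,100),(32,255,255),28)
cv2.imwrite('pics/w15z.png',cv2.resize(im[80:300,150:550],None,fx=2,fy=2,interpolation=cv2.INTER_CUBIC))
plan([583.7,221.7,100],82.5)"
```

```text
position: [575.6, 176.0, 60.3]
contact_force: [0.7, 0.4, -0.1]
opening: 27.5
position: [516.8, 113.9, 186.4]
position: [518.1, 115.8, 185.8]
z28
px [ 34   6 107  16] org [355.8 -67.1] head -94.5 L 89.8 W 7.8
px [328 163  38 114] org [569.3 127.2] head -7.5 L 119.5 W 38.1
px [230 164  28 100] org [549.4  26.9] head -12.1 L 104.8 W 27.6
px [378 164  41  84] org [559.7 177.2] head 172.1 L 85.5 W 38.8
px [282 168  41 113] org [568.2  81.8] head 170.2 L 119.8 W 38.7
pos [517.4 115.9 184.4] yaw 82.4 j6 -1.32 shift/25 [-2.08  4.54  3.38] turn z/8: -0.01 tilt/8 [-0.   -0.01  0.  ] open 51.3 F [-0.8  0.   0.1] t 49.1
```

View pics/w15z.png

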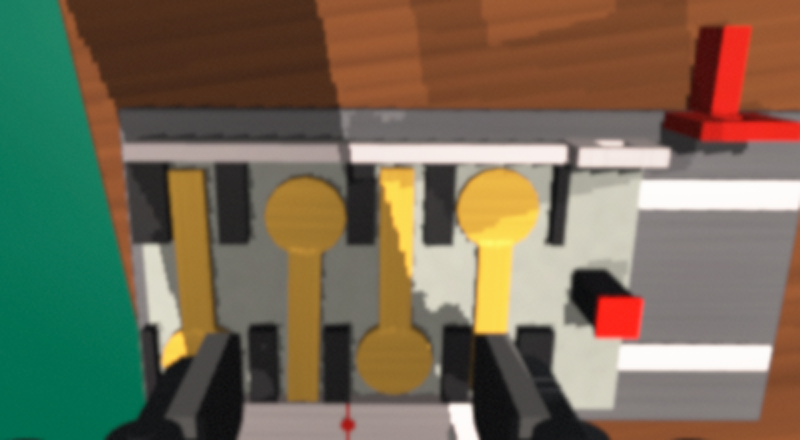

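```bash
h="python3 -m handwheel"
$h '[[0.2,[-0.5,1,0],[0,0,0]],[0.2,[-0.5,1,0.4],[0,0,0]],[0.2,[-0.5,1,1],[0,0,0]],[0.2,[-0.4,1,1],[0,0,0]],[0.2,[-0.1,0.5,1],[0,0,0]]]' | egrep 'pos'
$h '[[0.2,[0,0,0],[0,0,0]],[0.2,[0,0,0],[0,0,0]],[0.2,[0,0,0],[0,0,0]]]' | egrep 'pos'
python3 -c "
from look import *
m=camera_model('wrist');im=camera('wrist');cv2.imwrite('pics/w16.png',im)
plan([584,222,21],82.5)
for q,z in (('carriage_knob',64),('mark',30),('stylus_tip',34),('lock_hole',34)): print(q,[(round(d['score'],2),np.round(d['centre']),ray('wrist',d['centre'],z,m)[:2].round(1)) for d in landmark_of('wrist',q)[:3]])
hsv=cv2.cvtColor(im,cv2.COLOR_BGR2HSV); red=((hsv[...,0]<8)|(hsv[...,0]>172))&(hsv[...,1]>150)&(hsv[...,2]>90)
n,l,st,c=cv2.connectedComponentsWithStats(red.astype(np.uint8))
for i in range(1,n):
  if st[i,4]>12: print(st[i],c[i][::-1].round(1),ray('wrist',c[i][::-1],64)[:2].round(1),ray('wrist',c[i][::-1],30)[:2].round(1))
"
```

```text
position: [581.8, 222.5, 96.9]
position: [582.4, 220.5, 100.9]
pos [582.8 220.4 101.5] yaw 82.4 j6 -1.16 shift/25 [-0.03  0.07  3.22] turn z/8: -0.01 tilt/8 [ 0.    0.01 -0.  ] open 51.2 F [0.1 0.6 0.2] t 50.0
carriage_knob [(0.62, array([199.,  68.]), array([549.8,  64.5])), (0.61, array([220., 336.]), array([584.3, 224.3]))]
mark [(0.63, array([294., 175.]), array([641.9,  92.4]))]
stylus_tip [(0.27, array([200., 205.]), array([569.2, 134.6]))]
lock_hole [(0.85, array([ 75., 420.]), array([505.9, 288.1]))]
[ 606    0   34   36 1046] [ 18.5 624.8] [493.1 389.1] [490.2 416.1]
[ 390    9   79   82 2608] [ 60.4 424.2] [499.8 283.5] [498.  292.6]
[322 205  31  30 841] [219.9 337.1] [585.2 225.1] [597.8 224.3]
[173 288   9  19  67] [296.8 177. ] [625.3 112.6] [644.7  92.8]
[269 312  26  49 724] [332.2 284.7] [662.1 179. ] [687.8 170.4]
```

```bash
h="python3 -m handwheel"
$h '[[0.2,[-0.08,0.14,1],[0,0,0]],[0.2,[0,0,1],[0,0,0]],[0.2,[0,0,0.9],[0,0,0]],[0.2,[0,0,0.3],[0,0,0]],[0.2,[0,0,0],[0,0,0]]]' | egrep 'pos|cont'
$h '[[-1,[0,0,0],[0,0,0]],[-1,[0,0,0],[0,0,0]],[-1,[0,0,0],[0,0,0]],[-1,[0,0,0],[0,0,0]],[-1,[0,0,0],[0,0,0]]]' 60
```

```text
position: [583.7, 223.5, 19.1]
contact_force: [-0.3, -0.4, 0.6]
t: 51.15
position: [585.9, 224.5, 22.3]
ee_rot: [0.207, 3.132, 0.002]
contact_force: [-1.1, -0.1, 6.1]
opening: 17.0
grasp_force: 60.2
```

Knob gripped (17 mm). Slide about 45 mm, then measure.

```bash
h="python3 -m handwheel"
$h '[[-1,[0,0.4,0],[0,0,0]],[-1,[0,0.4,0],[0,0,0]],[-1,[0,0.4,0],[0,0,0]],[-1,[0,0.4,0],[0,0,0]],[-1,[0,0.2,0],[0,0,0]]]' | egrep 'pos|cont|open'
$h '[[-1,[0,0,0],[0,0,0]],[-1,[0,0,0],[0,0,0]]]' | egrep 'pos|cont|open'
cat > mk.py <<'E'
from look import *
C=np.array([575.6,165]);A=np.array([[.9914,-.1305],[.1305,.9914]])
for k in range(3):
    m=camera_model('wrist');im=camera('wrist')
    for q,z in (('mark',30),('stylus_tip',34)): print(q,[(round(d['score'],2),np.round(d['centre'],1),(A@(ray('wrist',d['centre'],z,m)[:2]-C)).round(1)) for d in landmark_of('wrist',q)[:3]])
cv2.imwrite('pics/mk.png',im); plan([0,0,0])
hsv=cv2.cvtColor(im,cv2.COLOR_BGR2HSV); red=((hsv[...,0]<8)|(hsv[...,0]>172))&(hsv[...,1]>150)&(hsv[...,2]>90)
n,l,st,c=cv2.connectedComponentsWithStats(red.astype(np.uint8))
for i in range(1,n):
  if st[i,4]>12: print(st[i],(A@(ray('wrist',c[i][::-1],30,m)[:2]-C)).round(1))
E
python3 mk.py
```

```text
position: [592.1, 269.2, 22.3]
contact_force: [-0.4, -3.7, 7.0]
opening: 16.6
position: [592.2, 269.8, 22.3]
contact_force: [0.2, 2.2, 5.3]
opening: 16.8
mark [(0.64, array([368.7, 108.3]), array([ 75.5, -16.5])), (0.16, array([239.7, 144.8]), array([-2. , 15.7]))]
stylus_tip []
mark [(0.65, array([371.9, 106.2]), array([ 77.7, -18.2]))]
stylus_tip []
mark [(0.93, array([370.3, 108.1]), array([ 76.6, -17. ])), (0.36, array([236.3, 236.9]), array([-3.8, 60.7]))]
stylus_tip []
pos [592.2 269.6  22.3] yaw 82.4 j6 -1.09 shift/25 [ 22.06 -13.81   0.77] turn z/8: -0.00 tilt/8 [0.02 0.03 0.  ] open 16.8 F [0.2 2.5 5.6] t 52.3
[ 294    0  122   80 4726] [-87.  115.7]
[ 308  262   41   42 1703] [ 21.7 105.3]
[103 353   4   6  16] [ 66.6 -17.2]
```

```bash
h="python3 -m handwheel"
$h '[[0.2,[0,0,0],[0,0,0]],[0.2,[0,0,0],[0,0,0]],[0.2,[0,0,0],[0,0,0]],[0.2,[0,0,-1],[0,0,0]],[0.2,[0,0,-1],[0,0,0]]]' | egrep 'pos|open'
$h '[[0.4,[0.6,-1,-1],[0,0,0]],[0.4,[0.6,-1,-1],[0,0,0]],[0.6,[0.6,-1,-1],[0,0,0]],[0.6,[0.4,-1,-1],[0,0,0]],[0.6,[0,0,-0.4],[0,0,0]]]' | egrep 'pos'
$h '[[0.6,[0,0,0],[0,0,0]],[0.6,[0,0,0],[0,0,0]],[0.6,[0,0,0],[0,0,0]]]' | egrep 'pos'
python3 mk.py
```

```text
position: [589.1, 267.9, 68.8]
opening: 51.1
position: [522.7, 175.0, 182.8]
position: [522.2, 177.0, 178.2]
mark [(0.68, array([301.2, 307.4]), array([ 77.2, -17.6]))]
stylus_tip [(0.83, array([302.1, 314.2]), array([ 75.7, -10.4])), (0.5, array([229. , 381.7]), array([-4.5, 55.1])), (0.42, array([351.6,  33.4]), array([ 137.1, -312.9]))]
mark [(0.69, array([299.1, 308.3]), array([ 75.2, -16.7]))]
stylus_tip [(0.92, array([303.4, 315.8]), array([77.6, -8.8]))]
mark [(0.55, array([297.1, 306.1]), array([ 74., -19.])), (0.25, array([226. , 283.5]), array([ -4.7, -39.5]))]
stylus_tip [(0.65, array([299.2, 315.8]), array([73.9, -8.8])), (0.24, array([226.7, 286.3]), array([ -5.6, -36.3])), (0.23, array([231.6, 285.9]), array([ -0.5, -36.8]))]
pos [522.8 176.7 179.9] yaw 82.5 j6 -1.21 shift/25 [19.8  -9.75  7.2 ] turn z/8: -0.00 tilt/8 [-0. -0.  0.] open 68.7 F [-0.1  0.5 -0.3] t 54.0
[ 583    0   57  116 3747] [-157.7  243.7]
[ 425   97   60   60 1462] [-92.3 115.9]
[431 235  25  23 494] [ 16.  116.8]
[305 297   6   7  30] [ 77.3 -17.5]
[  0 304  18  30 276] [ 100.5 -337.8]
[285 309  29  41 891] [110.2 -28.7]
[324 311  25  56 742] [119.6  14.3]
[318 317   4  12  27] [105.2  -5.1]
```

```bash
h="python3 -m handwheel"
$h '[[0.2,[-0.6,1,0],[0,0,0]],[0.2,[-0.6,1,0.8],[0,0,0]],[0.2,[-0.6,1,1],[0,0,0]],[0.2,[-0.4,1,1],[0,0,0]],[0.2,[0,0,0],[0,0,0]]]' | egrep 'pos'
$h '[[0.2,[0,0,0],[0,0,0]],[0.2,[0,0,0],[0,0,0]]]' | egrep 'pos'
python3 -c "
from look import *
plan([592.2,269.8,21.5],82.4)"
```

```text
position: [588.7, 269.7, 104.9]
position: [590.9, 268.3, 111.5]
pos [590.9 268.3 111.5] yaw 82.4 j6 -1.09 shift/25 [-0.04  0.07  3.6 ] turn z/8: 0.00 tilt/8 [ 0.    0.01 -0.  ] open 50.8 F [0.1 0.3 0.2] t 54.8
```

```bash
h="python3 -m handwheel"
$h '[[0.2,[0,0.07,1],[0,0,0]],[0.2,[0,0,1],[0,0,0]],[0.2,[0,0,1],[0,0,0]],[0.2,[0,0,0.6],[0,0,0]],[0.2,[0,0,0],[0,0,0]]]' | egrep 'pos|cont'
$h '[[-1,[0,0,0],[0,0,0]],[-1,[0,0,0],[0,0,0]],[-1,[0,0,0],[0,0,0]],[-1,[0,0,0],[0,0,0]],[-1,[0,0,0],[0,0,0]]]' 60 | egrep 'pos|cont|open'
$h '[[-1,[0,0.16,0],[0,0,0]],[-1,[0,0.16,0],[0,0,0]],[-1,[0,0,0],[0,0,0]],[-1,[0,0,0],[0,0,0]]]' | egrep 'pos|cont|open'
python3 mk.py | egrep -v styl
```

```text
position: [589.3, 269.2, 18.7]
contact_force: [-0.8, 0.3, -0.4]
position: [592.1, 270.7, 22.6]
contact_force: [-1.6, -0.8, 7.2]
opening: 16.8
position: [593.3, 279.2, 22.6]
contact_force: [-0.4, 0.6, 5.6]
opening: 16.7
mark [(0.79, array([369.7, 109.2]), array([76.5, -6.9]))]
mark [(0.91, array([371. , 107.3]), array([77.4, -8.2])), (0.54, array([ 57.4, 325.1]), array([-85.1, 113.7]))]
mark [(0.87, array([371.4, 107.6]), array([77.6, -8. ])), (0.66, array([237.2, 235.4]), array([-3.2, 69.5]))]
pos [593.4 279.2  22.6] yaw 82.4 j6 -1.08 shift/25 [ 22.06 -14.2    0.8 ] turn z/8: -0.00 tilt/8 [ 0.02  0.02 -0.  ] open 16.5 F [-1.3  1.2  5.5] t 56.6
[ 268    0  121   80 4696] [-87.  114.8]
[ 308  261   41   43 1713] [ 21.7 114.9]
[104 353   3   6  14] [66.8 -7.5]
```

```bash
h="python3 -m handwheel"
$h '[[0.2,[0,0,0],[0,0,0]],[0.2,[0,0,0],[0,0,0]],[0.2,[0,0,0],[0,0,0]],[0.2,[0,0,-1],[0,0,0]],[0.2,[0,0,-1],[0,0,0]]]' | egrep 'pos|open'
$h '[[0.4,[0.6,-1,-1],[0,0,0]],[0.4,[0.6,-1,-1],[0,0,0]],[0.6,[0.6,-1,-1],[0,0,0]],[0.6,[0.4,-1,-1],[0,0,0]],[0.6,[0,-0.4,-0.4],[0,0,0]]]' | egrep 'pos'
$h '[[0.6,[0,0,0],[0,0,0]],[0.6,[0,0,0],[0,0,0]],[0.6,[0,0,0],[0,0,0]]]' | egrep 'pos'
python3 mk.py
python3 -c "
from look import *
im=cv2.imread('pics/mk.png'); s=camera('scene')
a=cv2.resize(im[270:340,275:365],(450,350),interpolation=cv2.INTER_CUBIC); b=cv2.resize(s[255:305,350:400],(350,350),interpolation=cv2.INTER_CUBIC)
cv2.imwrite('pics/last.png',np.hstack([a,b]))
m=camera_model('wrist');C=np.array([575.6,165]);A=np.array([[.9914,-.1305],[.1305,.9914]])
for r in (285,300,305): print(r,[(c,(A@(ray('wrist',(r,c),34,m)[:2]-C)).round(1).tolist()) for c in (300,320)])"
```

```text
position: [590.5, 277.8, 68.9]
opening: 51.4
position: [522.9, 175.4, 182.8]
position: [522.3, 176.9, 178.1]
mark [(0.64, array([301.6, 316.8]), array([77.8, -8. ]))]
stylus_tip [(0.57, array([302.7, 315.5]), array([76.4, -9.2]))]
mark [(0.77, array([300.2, 317.3]), array([76.5, -7.4]))]
stylus_tip [(0.59, array([304.3, 316.9]), array([78.7, -7.7])), (0.53, array([228.2, 237.1]), array([ -4.8, -83.4]))]
mark [(0.93, array([298.1, 314.4]), array([ 75.1, -10.6])), (0.48, array([227.5, 391.4]), array([-3.2, 65.1]))]
stylus_tip [(0.97, array([299.6, 314.3]), array([ 74.3, -10.5]))]
pos [522.8 176.6 179.9] yaw 82.5 j6 -1.21 shift/25 [19.8  -9.75  7.2 ] turn z/8: -0.00 tilt/8 [-0. -0. -0.] open 68.1 F [-0.2  0.5  0.5] t 58.4
[ 583    0   57  116 3738] [-157.6  243.7]
[ 425   97   60   60 1454] [-92.4 115.9]
[442 236  25  22 485] [ 16.3 127.7]
[315 296   6   7  28] [76.7 -7.7]
[  0 304  18  30 278] [ 100.5 -337.8]
[285 311  29  39 881] [110.2 -28.7]
[325 311  25  56 730] [119.5  14.4]
[318 316   4  12  29] [104.4  -5.2]
285 [(300, [58.2, -25.0]), (320, [58.2, -4.7])]
300 [(300, [75.6, -25.4]), (320, [75.6, -4.9])]
305 [(300, [81.6, -25.6]), (320, [81.5, -4.9])]
```

View pics/last.png

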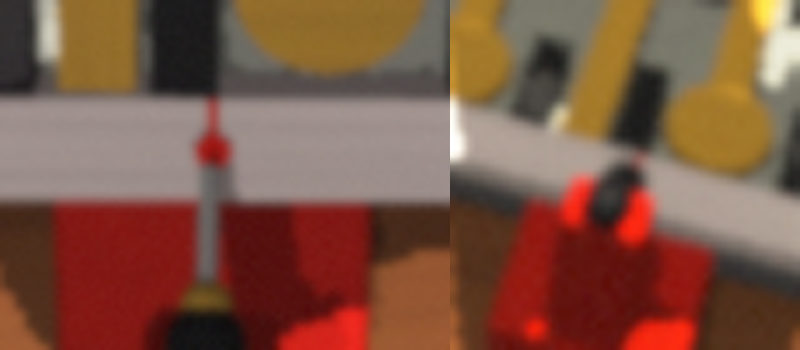

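```bash
h="python3 -m handwheel"
$h '[[0.4,[0,-1,0],[0,0,0]],[0.4,[0,-1,0],[0,0,0]],[0.4,[0,-1,0],[0,0,0]],[0.4,[0,-1,0],[0,0,0]],[0.4,[0,-1,0],[0,0,0]]]' >/dev/null
$h '[[0.4,[-0.3,-1,0],[0,0,0]],[0.4,[-0.3,-1,0],[0,0,0]],[0.4,[-0.3,-1,0],[0,0,0]],[0.4,[-0.3,-1,0],[0,0,0]],[0.4,[-0.3,-1,0],[0,0,0]]]' >/dev/null
$h '[[0.4,[-0.6,-1,0],[0,0,0]],[0.4,[-0.6,-1,0],[0,0,0]],[0.4,[-0.6,-1,0],[0,0,0]],[0.4,[-0.6,-1,0],[0,0,0]],[0.4,[0,0,0],[0,0,0]]]' >/dev/null
$h '[[0.4,[0,0,0],[0,0,0]],[0.4,[0,0,0],[0,0,0]]]' | grep pos
cat > pin.py <<'E'
from look import *
m=camera_model('wrist');im=camera('wrist')
for q in ('pin','pin_tip'): print(q,[(round(d['score'],2),np.round(d['centre']),ray('wrist',d['centre'],9,m)[:2].round(1)) for d in landmark_of('wrist',q)[:3]])
hsv=cv2.cvtColor(im,cv2.COLOR_BGR2HSV); red=((hsv[...,0]<8)|(hsv[...,0]>172))&(hsv[...,1]>150)&(hsv[...,2]>70)
n,l,st,c=cv2.connectedComponentsWithStats(red.astype(np.uint8))
for i in range(1,n):
  if st[i,4]>150:
    ys,xs=np.nonzero(l==i); P=np.array([ray('wrist',(y,x),18,m)[:2] for y,x in zip(ys,xs)],np.float32); r=cv2.minAreaRect(P); print(st[i],np.round(r[0],1),np.round(r[1],1),round(r[2],1))
E
python3 pin.py; python3 -c "
from look import *
plan([640,-223,100],125)"
```

```text
position: [573.0, -182.7, 179.9]
pin [(0.97, array([236., 300.]), array([ 638.2, -221.6]))]
pin_tip [(0.74, array([276., 338.]), array([ 688.6, -188. ])), (0.69, array([129., 611.]), array([566.9,  89.1]))]
[285 215  36  43 825] [ 634.6 -218. ] [43.  22.3] 27.8
[ 605  224   35   48 1402] [691.3 105.7] [58.3 34.2] 6.9
pos [ 573.2 -182.5  180.2] yaw 82.5 j6 -1.84 shift/25 [-2.86 -1.26  3.21] turn z/8: -5.31 tilt/8 [ 0.  0. -0.] open 60.1 F [0.3 0.1 0.4] t 60.2
```

```bash
h="python3 -m handwheel"
$h '[[0.2,[0,0,0],[0,0,-1]],[0.2,[0,0,0],[0,0,-1]],[0.2,[0,0,0],[0,0,-1]],[0.2,[0,0,0],[0,0,-1]],[0.2,[0,0,0],[0,0,-1]]]' >/dev/null
$h '[[0.2,[-0.5,-0.9,0.9],[0,0,0]],[0.2,[-0.5,-0.9,0.9],[0,0,0]],[0.2,[-0.4,-0.9,0.9],[0,0,0]],[0.2,[0,0,0.9],[0,0,0]],[0.2,[0,0,0],[0,0,0]]]' >/dev/null
$h '[[0.2,[0,0,0],[0,0,0]],[0.2,[0,0,0],[0,0,0]]]' | grep pos
python3 pin.py; python3 pin.py | head -2;python3 -c "
from look import *
plan([638,-221.5,-16],122.5)"
```

```text
position: [639.8, -221.4, 92.1]
pin [(0.71, array([195., 332.]), array([ 637.7, -220.9]))]
pin_tip [(0.82, array([270., 328.]), array([ 691.4, -190.1]))]
[ 320  167   30   59 1433] [ 635.7 -220.2] [42.6 18.6] 26.8
pin [(0.69, array([194., 333.]), array([ 637.1, -220.5]))]
pin_tip [(0.85, array([267., 328.]), array([ 689.3, -191.5]))]
pos [ 639.4 -221.6   91.1] yaw 122.4 j6 -2.55 shift/25 [0.05 0.04 4.29] turn z/8: -0.01 tilt/8 [-0.01  0.01  0.  ] open 51.4 F [-0.7  0.2 -0.5] t 61.8
```

```bash
h="python3 -m handwheel"
$h '[[0.2,[0,0,0],[0,0,0.5]],[0.2,[0.05,0.08,1],[0,0,0]],[0.2,[0,0,1],[0,0,0]],[0.2,[0,0,0],[0,0,0]],[0.2,[0,0,0],[0,0,0]]]' >/dev/null
python3 pin.py; python3 -c "
from look import *
plan([637.5,-220,-15.5],118.5)"
```

```text
pin [(0.62, array([222., 328.]), array([ 637.2, -220.6]))]
pin_tip [(0.81, array([306., 332.]), array([ 687.6, -190.6]))]
[ 314  189   33   72 2205] [ 635.8 -220.3] [43.6 18.2] 28.5
pos [ 638.3 -220.9   42.1] yaw 118.4 j6 -2.48 shift/25 [0.02 0.05 2.31] turn z/8: -0.01 tilt/8 [-0.02  0.01 -0.  ] open 51.0 F [-0.7  0.   0.8] t 62.4
```

```bash
h="python3 -m handwheel"
$h '[[0.2,[0.02,0.03,0.9],[0,0,0]],[0.2,[0,0,0.7],[0,0,0]],[0.2,[0,0,0.5],[0,0,0]],[0.2,[0,0,0.2],[0,0,0]],[0.2,[0,0,0],[0,0,0]]]' | egrep 'pos|cont'
$h '[[-1,[0,0,0],[0,0,0]],[-1,[0,0,0],[0,0,0]],[-1,[0,0,0],[0,0,0]],[-1,[0,0,0],[0,0,0]],[-1,[0,0,0],[0,0,0]]]' 90
```

```text
position: [635.6, -219.7, -18.6]
contact_force: [0.1, -0.8, -0.8]
t: 63.4
position: [637.3, -220.4, -16.0]
ee_rot: [-0.771, 3.044, -0.002]
contact_force: [-1.0, 0.2, 5.4]
opening: 15.4
grasp_force: 90.2
```

```bash
h="python3 -m handwheel"
$h '[[-1,[0,0,-0.5],[0,0,0]],[-1,[0,0,-1],[0,0,0]],[-1,[0,0,-1],[0,0,0]],[-1,[0,0,-1],[0,0,0]],[-1,[0,0,-1],[0,0,0]]]' | egrep 'open'
$h '[[-1,[0,0,-1],[0,0,1]],[-1,[0,0,0],[0,0,1]],[-1,[0,0,0],[0,0,1]],[-1,[0,0,0],[0,0,1]],[-1,[0,0,0],[0,0,0.5]]]' | egrep 'open'
$h '[[-1,[0.7,1,0],[0,0,0]],[-1,[0.7,1,0],[0,0,0]],[-1,[0.7,1,0],[0,0,0]],[-1,[0.7,1,0],[0,0,0]],[-1,[0.7,1,0],[0,0,0]]]' | egrep 'open'
$h '[[-1,[0.7,1,0],[0,0,0]],[-1,[0.7,1,0],[0,0,0]],[-1,[0.7,1,0],[0,0,0]],[-1,[0.7,1,0],[0,0,0]],[-1,[0.7,1,0],[0,0,0]]]' | egrep 'open'
$h '[[-1,[0.7,1,0],[0,0,0]],[-1,[0.7,1,0],[0,0,0]],[-1,[0.7,1,0],[0,0,0]],[-1,[0.7,1,0],[0,0,0]],[-1,[0.7,1,0],[0,0,0]]]' | egrep 'open'
$h '[[-1,[0.2,1,0],[0,0,0]],[-1,[0,0,0],[0,0,0]],[-1,[0,0,0],[0,0,0]]]' | egrep 'open|pos'
python3 -c "
from look import *
plan([432,300,40],82.5)
m=camera_model('wrist');im=camera('wrist');cv2.imwrite('pics/w20.png',im)
for q,z in (('lock_hole',34),('pin_tip',120)): print(q,[(round(d['score'],2),np.round(d['centre']),ray('wrist',d['centre'],z,m)[:2].round(1)) for d in landmark_of('wrist',q)[:3]])"
```

```text
opening: 15.2
opening: 15.6
opening: 15.4
opening: 15.4
opening: 15.3
position: [423.3, 211.8, 120.1]
opening: 15.1
pos [423.3 211.8 120.1] yaw 82.5 j6 -1.09 shift/25 [0.11 3.54 3.2 ] turn z/8: 0.00 tilt/8 [-0. -0. -0.] open 15.1 F [ 0.1 -0.4 -0.6] t 66.2
lock_hole [(0.57, array([280., 437.]), array([505.2, 289.1]))]
pin_tip [(0.59, array([374., 331.]), array([506.2, 202.1]))]
```

```bash
cat > plate.py <<'E'
from look import *
import sys
C=np.array([575.6,165]);A=np.array([[.9914,-.1305],[.1305,.9914]])
def red(im):
    h=cv2.cvtColor(im,cv2.COLOR_BGR2HSV); return ((h[...,0]<8)|(h[...,0]>172))&(h[...,1]>130)&(h[...,2]>60)
def show(im,m,c0,c1,r0=0,r1=400,step=8):
    k=red(im)
    for r in range(r0,r1,step):
        x=np.nonzero(k[r,c0:c1])[0]+c0
        if len(x)>3: print(r,x.min(),x.max()+1,[ [(A@(ray('wrist',(r,c),z,m)[:2]-C)).round(1).tolist() for c in (x.min(),x.max()+1)] for z in (24.5,59)])
E
python3 -c "
from plate import *
show(cv2.imread('pics/w20.png'),camera_model('wrist'),380,520,180,330)"
```

```text
228 423 443 [[[-126.3, 101.1], [-126.3, 117.2]], [[-140.0, 91.1], [-140.0, 105.0]]]
236 423 447 [[[-119.4, 101.7], [-119.3, 121.1]], [[-134.0, 91.6], [-134.0, 108.4]]]
244 422 446 [[[-112.3, 101.4], [-112.3, 121.0]], [[-127.9, 91.3], [-127.9, 108.3]]]
252 422 445 [[[-105.2, 101.9], [-105.1, 120.8]], [[-121.7, 91.8], [-121.7, 108.2]]]
260 420 444 [[[-97.9, 100.8], [-97.9, 120.7]], [[-115.4, 90.8], [-115.4, 108.1]]]
268 406 455 [[[-90.6, 89.7], [-90.5, 130.6]], [[-109.0, 81.2], [-109.0, 116.6]]]
276 405 460 [[[-83.1, 89.3], [-83.1, 135.5]], [[-102.5, 80.9], [-102.5, 120.9]]]
284 408 466 [[[-75.5, 92.3], [-75.5, 141.4]], [[-96.0, 83.5], [-95.9, 126.0]]]
292 412 472 [[[-67.8, 96.3], [-67.8, 147.4]], [[-89.3, 86.9], [-89.3, 131.2]]]
300 414 472 [[[-60.0, 98.5], [-60.0, 148.3]], [[-82.5, 88.8], [-82.5, 132.0]]]
```

```bash
h="python3 -m handwheel"
$h '[[-1,[0,1,0],[0,0,0]],[-1,[0,1,0],[0,0,0]],[-1,[0,1,0],[0,0,0]],[-1,[0.1,0.5,1],[0,0,0]],[-1,[0,0,1],[0,0,0]]]' | egrep 'open|pos'
$h '[[-1,[0,0,0.5],[0,0,0]],[-1,[0,0,0],[0,0,0]],[-1,[0,0,0],[0,0,0]],[-1,[0,0,0],[0,0,0]]]' | egrep 'open|pos'
python3 -c "
from plate import *
plan([430.9,299.3,9.5],82.5)
m=camera_model('wrist');im=camera('wrist');cv2.imwrite('pics/w21.png',im)
for q,z in (('lock_hole',34),('pin_tip',80)): print(q,[(round(d['score'],2),np.round(d['centre']),(A@(ray('wrist',d['centre'],z,m)[:2]-C)).round(1)) for d in landmark_of('wrist',q)[:3]])
show(im,m,250,420,240,400)"
```

```text
position: [434.2, 299.9, 70.7]
opening: 15.1
position: [433.9, 299.0, 59.2]
opening: 15.2
pos [433.9 299.   59.2] yaw 82.4 j6 -0.94 shift/25 [ 0.13 -0.01  1.99] turn z/8: -0.01 tilt/8 [0.01 0.02 0.  ] open 15.2 F [ 0.8  0.3 -0.4] t 67.2
lock_hole [(0.65, array([330., 332.]), array([-84.8, 115.9]))]
pin_tip [(0.8, array([375., 328.]), array([-93.4, 113.6]))]
240 306 352 [[[-143.8, 99.8], [-143.8, 128.5]], [[-159.0, 102.3], [-159.0, 126.0]]]
248 307 351 [[[-138.4, 100.4], [-138.3, 128.0]], [[-154.5, 102.7], [-154.5, 125.5]]]
256 309 349 [[[-132.9, 101.5], [-132.8, 126.8]], [[-149.9, 103.7], [-149.9, 124.6]]]
264 310 349 [[[-127.2, 102.1], [-127.2, 126.9]], [[-145.3, 104.1], [-145.3, 124.6]]]
272 310 349 [[[-121.6, 102.0], [-121.5, 127.0]], [[-140.6, 104.0], [-140.6, 124.7]]]
280 310 348 [[[-115.8, 101.9], [-115.8, 126.4]], [[-135.8, 104.0], [-135.8, 124.2]]]
288 310 348 [[[-109.9, 101.8], [-109.9, 126.5]], [[-131.0, 103.9], [-131.0, 124.3]]]
296 310 348 [[[-104.0, 101.7], [-103.9, 126.6]], [[-126.1, 103.8], [-126.0, 124.4]]]
304 309 348 [[[-97.9, 100.9], [-97.9, 126.7]], [[-121.1, 103.2], [-121.1, 124.5]]]
312 308 349 [[[-91.8, 100.1], [-91.8, 127.5]], [[-116.0, 102.5], [-116.0, 125.1]]]
320 309 349 [[[-85.6, 100.7], [-85.5, 127.6]], [[-110.9, 103.0], [-110.8, 125.2]]]
328 308 350 [[[-79.2, 99.9], [-79.2, 128.3]], [[-105.6, 102.3], [-105.6, 125.8]]]
336 307 351 [[[-72.8, 99.1], [-72.8, 129.1]], [[-100.3, 101.7], [-100.3, 126.5]]]
344 300 357 [[[-66.3, 94.2], [-66.2, 133.4]], [[-94.9, 97.6], [-94.9, 130.0]]]
352 300 358 [[[-59.6, 94.0], [-59.6, 134.2]], [[-89.5, 97.5], [-89.4, 130.7]]]
```

```bash
h="python3 -m handwheel"
$h '[[-1,[0,0,0.9],[0,0,0]],[-1,[0,0,0.8],[0,0,0]],[-1,[0,0,0.2],[0,0,0]],[-1,[0,0,0],[0,0,0]],[-1,[0,0,0],[0,0,0]]]' | egrep 'open|pos|cont'
$h '[[-1,[0,0,0],[0,0,0]],[-1,[0,0,0],[0,0,0]]]' | egrep 'open|pos|cont'
python3 -c "
from plate import *
for i in range(3): camera('wrist');plan([430.9,299.3,9.5],82.5)
P=get_state()['position']; print(A@(np.array(P[:2])-C))"
```

```text
position: [433.5, 299.2, 11.1]
contact_force: [-0.5, 0.3, 0.3]
opening: 15.5
position: [433.5, 299.3, 11.2]
contact_force: [0.9, 0.6, -0.3]
opening: 15.2
pos [433.3 299.2  11. ] yaw 82.4 j6 -0.94 shift/25 [ 0.1  -0.01  0.06] turn z/8: -0.01 tilt/8 [0.01 0.01 0.  ] open 15.6 F [ 0.3 -1.  -1.3] t 68.2
pos [433.2 299.   10.8] yaw 82.4 j6 -0.94 shift/25 [ 0.09 -0.    0.05] turn z/8: -0.01 tilt/8 [0.   0.01 0.  ] open 15.5 F [-0.   0.5 -1.4] t 68.2
pos [433.1 299.   10.6] yaw 82.4 j6 -0.94 shift/25 [0.09 0.   0.04] turn z/8: -0.01 tilt/8 [0.   0.01 0.  ] open 15.2 F [ 0.  -0.6 -0.8] t 68.2
[-158.80140862  114.23340797]
```

```bash
h="python3 -m handwheel"
$h '[[-1,[-0.2,0,0.04],[0,0,0]],[-1,[-0.2,0,0],[0,0,0]],[-1,[-0.2,0,0],[0,0,0]],[-1,[0,0,0],[0,0,0]]]' | egrep 'open|pos|cont'
$h '[[-1,[-0.1,0,0],[0,0,0]],[-1,[-0.1,0,0],[0,0,0]],[-1,[0,0,0],[0,0,0]]]' | egrep 'open|pos|cont'
```

```text
position: [448.5, 296.8, 9.2]
contact_force: [0.4, -0.1, -2.0]
opening: 15.2
position: [452.8, 296.2, 9.1]
contact_force: [0.1, 1.0, -1.8]
opening: 15.4
```

```bash
h="python3 -m handwheel"
$h '[[-1,[-0.1,0,0],[0,0,0]],[-1,[-0.1,0,0],[0,0,0]],[-1,[-0.1,0,0],[0,0,0]],[-1,[0,0,0],[0,0,0]]]' | egrep 'open|pos|cont'
$h '[[-1,[-0.1,0,0],[0,0,0]],[-1,[-0.1,0,0],[0,0,0]],[-1,[-0.1,0,0],[0,0,0]],[-1,[0,0,0],[0,0,0]]]' | egrep 'open|pos|cont'
```

```text
position: [460.4, 295.2, 9.2]
contact_force: [-0.1, 0.2, -1.0]
opening: 15.5
position: [467.8, 294.2, 9.2]
contact_force: [0.4, 0.6, -1.0]
opening: 15.3
```

```bash
h="python3 -m handwheel"
$h '[[-1,[-0.1,0,0],[0,0,0]],[-1,[-0.1,0,0],[0,0,0]],[-1,[-0.1,0,0],[0,0,0]],[-1,[-0.1,0,0],[0,0,0]],[-1,[0,0,0],[0,0,0]]]' | egrep 'open|pos|cont'
$h '[[-1,[-0.1,0,0],[0,0,0]],[-1,[-0.1,0,0],[0,0,0]],[-1,[0,0,0],[0,0,0]]]' | egrep 'open|pos|cont'
$h '[[-1,[-0.1,0,0],[0,0,0]],[-1,[0,0,0],[0,0,0]]]' | egrep 'open|pos|cont'
```

```text
position: [477.8, 292.9, 9.2]
contact_force: [0.0, 0.2, -0.2]
opening: 15.5
position: [482.7, 292.2, 9.1]
contact_force: [-0.1, 0.2, -1.3]
opening: 15.3
position: [485.1, 291.9, 9.2]
contact_force: [-0.1, 0.3, -0.3]
opening: 15.4
```

```bash
h="python3 -m handwheel"
$h '[[-1,[-0.08,0,0],[0,0,0]],[-1,[0,0,0],[0,0,0]]]' | egrep 'open|pos|cont'
$h '[[-1,[-0.08,0,0],[0,0,0]],[-1,[0,0,0],[0,0,0]]]' | egrep 'open|pos|cont'
$h '[[-1,[-0.08,0,0],[0,0,0]],[-1,[0,0,0],[0,0,0]]]' | egrep 'open|pos|cont'
```

```text
position: [485.7, 291.7, 8.8]
contact_force: [-4.5, 0.9, 1.2]
opening: 15.3
position: [485.7, 291.6, 8.5]
contact_force: [-10.9, 2.5, 5.8]
opening: 15.4
position: [485.7, 291.6, 8.5]
contact_force: [-19.1, 2.9, 10.1]
opening: 15.4
```

```bash
h="python3 -m handwheel"
$h '[[-1,[0.12,0,0],[0,0,0]],[0,[0,0,0],[0,0,0]],[0,[0,0,0],[0,0,0]],[0,[0,0,0],[0,0,0]],[0,[0,0,-0.3],[0,0,0]]]' | egrep 'open|pos|cont'
$h '[[0,[0,0,-1],[0,0,0]],[0,[0,0,-1],[0,0,0]],[0,[0,0,-1],[0,0,0]],[0.4,[1,0,-1],[0,0,0]],[0.4,[1,0,-1],[0,0,0]]]' | egrep 'open|pos'
$h '[[0.4,[0.5,0,-1],[0,0,0]],[0.4,[0,0,0],[0,0,0]],[0.4,[0,0,0],[0,0,0]]]' | egrep 'open|pos'
python3 -c "
from plate import *
m=camera_model('wrist');im=camera('wrist');cv2.imwrite('pics/w22.png',im)
for q,z in (('lock_hole',34),('pin',34),('pin_tip',34),('mark',30),('stylus_tip',34)): print(q,[(round(d['score'],2),np.round(d['centre']),(A@(ray('wrist',d['centre'],z,m)[:2]-C)).round(1)) for d in landmark_of('wrist',q)[:3]])
show(im,m,200,460,0,400,6)
shapes(im,m,(15,120,100),(32,255,255),28)"
```

```text
position: [487.5, 291.0, 16.0]
contact_force: [0.8, -0.4, -0.9]
opening: 42.5
position: [438.5, 298.0, 143.5]
opening: 60.0
position: [426.4, 299.9, 167.6]
opening: 59.9
lock_hole [(0.91, array([262., 327.]), array([-85.2, 112.4]))]
pin [(0.67, array([242., 328.]), array([-105.4,  113.7]))]
pin_tip [(0.88, array([296., 330.]), array([-47.5, 115.5])), (0.17, array([329., 281.]), array([-10.2,  66. ]))]
mark [(0.37, array([298., 327.]), array([-43.7, 112.6]))]
stylus_tip []
216 324 460 [[[-128.2, 109.7], [-128.1, 237.9]], [[-140.6, 110.1], [-140.6, 223.9]]]
222 318 460 [[[-122.1, 103.9], [-122.1, 238.5]], [[-135.2, 105.1], [-135.2, 224.5]]]
228 317 460 [[[-116.0, 102.9], [-116.0, 239.2]], [[-129.8, 104.2], [-129.8, 225.1]]]
234 317 339 [[[-109.9, 102.9], [-109.9, 124.0]], [[-124.3, 104.1], [-124.3, 122.8]]]
240 317 339 [[[-103.6, 102.8], [-103.6, 124.0]], [[-118.8, 104.1], [-118.8, 122.9]]]
246 317 339 [[[-97.3, 102.8], [-97.3, 124.1]], [[-113.2, 104.0], [-113.2, 122.9]]]
252 309 350 [[[-91.0, 94.9], [-91.0, 134.8]], [[-107.6, 97.0], [-107.6, 132.5]]]
258 308 352 [[[-84.5, 93.8], [-84.5, 136.9]], [[-101.9, 96.1], [-101.8, 134.3]]]
264 307 353 [[[-78.0, 92.7], [-78.0, 138.0]], [[-96.1, 95.1], [-96.1, 135.3]]]
270 306 353 [[[-71.4, 91.6], [-71.4, 138.1]], [[-90.2, 94.1], [-90.2, 135.4]]]
276 307 354 [[[-64.8, 92.5], [-64.8, 139.3]], [[-84.3, 94.9], [-84.3, 136.4]]]
354 321 339 [[[29.2, 105.8], [29.2, 125.1]], [[-0.9, 106.7], [-0.9, 123.9]]]
360 321 339 [[[37.0, 105.8], [37.0, 125.2]], [[6.0, 106.7], [6.0, 123.9]]]
366 321 340 [[[44.9, 105.7], [44.9, 126.4]], [[13.1, 106.6], [13.1, 125.0]]]
px [120 282  22  27] org [519.3  87.2] head 159.2 L 32.2 W 19.7
px [261 282  39  81] org [572.4 231.5] head 171.9 L 96.6 W 38.6
px [169 284  35  29] org [529.  138.5] head 125.6 L 42.7 W 20.7
```

```bash
h="python3 -m handwheel"
$h '[[0.6,[-0.9,-0.9,-0.1],[0,0,0]],[0.6,[-0.9,-0.9,-0.1],[0,0,0]],[0.6,[-0.9,-0.9,-0.1],[0,0,0]],[0.6,[-0.9,-0.9,-0.1],[0,0,0]],[0.6,[-0.9,-0.8,-0.1],[0,0,0]]]' >/dev/null
$h '[[0.6,[0,0,0],[0,0,0]],[0.6,[0,0,0],[0,0,0]],[0.6,[0,0,0],[0,0,0]]]' | egrep 'pos'
python3 mk.py; python3 -c "
from look import *
shapes(cv2.imread('pics/mk.png'),camera_model('wrist'),(15,120,100),(32,255,255),28)"
```

```text
position: [522.2, 176.3, 178.4]
mark [(0.92, array([296.9, 317. ]), array([72.7, -8.3])), (0.74, array([222.4, 317.7]), array([-9.2, -6.8])), (0.74, array([189.8, 393.3]), array([-41.8,  64.3]))]
stylus_tip [(0.59, array([301.7, 317.3]), array([75.7, -7.9])), (0.27, array([226. , 295.1]), array([ -7. , -28.3]))]
mark [(0.93, array([301.9, 314.7]), array([ 79.1, -10.3]))]
stylus_tip []
mark [(0.72, array([301.1, 315.3]), array([78.7, -9.8]))]
stylus_tip [(0.73, array([301.6, 315.6]), array([76.7, -9.4]))]
pos [522.7 176.2 179.1] yaw 82.5 j6 -1.21 shift/25 [19.81 -9.73  7.16] turn z/8: -0.00 tilt/8 [ 0.  0. -0.] open 68.6 F [ 0.4 -0.1 -0.4] t 74.2
[ 583    0   57  116 3727] [-157.4  243.6]
[ 424   97   61   60 1809] [-95.3 117.9]
[442 235  25  23 488] [ 16.3 127.8]
[315 296   6   7  28] [76.7 -7.5]
[285 311  29  40 878] [110.3 -28.8]
[325 311  25  56 745] [119.6  14.2]
[319 316   3  12  27] [104.2  -5.2]
px [ 0  8 67 16] org [357.4 -48.9] head -93.2 L 56.3 W 8.0
px [225 171  24  80] org [546.6  84. ] head 173.0 L 80.5 W 17.0
px [322 170  38 115] org [578.  180.5] head -7.5 L 119.6 W 37.6
px [371 170  43 116] org [584.9 228.6] head 172.3 L 120.7 W 39.9
px [274 174  42 114] org [575.9 135.4] head 170.5 L 119.6 W 39.0
px [249 252  13  32] org [607.6  88.8] head 171.5 L 34.9 W 10.7
```

```bash
python3 -c "
from workcell import *
print(job_done())"
```

```text
the job is handed in; nothing more can be done
None
```

I handed the job in, with no verdict back yet: all four blanks lie flat in their pockets, the red mark is within about 1 mm of the stylus tip, and the lock pin is fully home (one blank sits about 4 mm off-centre in its pocket).

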